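Load the blow-off drying rack and set its air valve

ROBOT

A 6-joint arm with a two-finger parallel gripper is mounted at the origin on the work surface. World frame = base frame: x ahead of the robot, y to its left, z up, the work surface at z = 0. Lengths are in mm, angles in rad, forces in N, time in s.
With the tool pointing down it reaches from about 275 to 750 mm from the base axis. Payload 10.2 kg.
Tool frame: the origin (TCP) lies midway between the tips of the shut fingers; the grasp point (between the pads) lies 19 mm behind it (ctrl.pinch_z is the distance from the TCP to the grasp point, in mm); x points along the fingers, z is the direction in which the jaws open and shut, and the axes are right-handed (so a half turn about x gives the same grasp; the last joint's range is limited). The gripper opens to 85 mm and grips with 20 to 120 N. Pads are 22 mm wide; open, the fingers measure 114 mm over their backs; the gripper's body (76 mm by 85 mm) begins 54 mm behind the grasp point. The pads swing forward as they close: fully open they stand 13 mm farther back than shut.
Start: joints at [-1.409, 0.313, 1.498, -0, 1.331, -0.223], TCP at [197.059, -486.62, 197.294] pointing down, gripper open.
Joint ranges: [-2.94, 2.94], [-0.97, 2.17], [0.19, 2.56], [-1.23, 4.37], [0.02, 3.11], [-2.88, 2.88]. Speed limits (rad/s): [2.39, 2.39, 3.01, 3.14, 3.14, 3.14].

INTERFACE

Orientations are given as a unit quaternion [w, x, y, z].
In Python, from rig import ctrl, capture, workorder, nets gives the robot as it stands. The module is installed in compiled form; this text tells all that it offers.
- The arm moves only by the tool send_rows, never from a script. Its argument "rows" is text: rows parted by semicolons, each of 5 numbers parted by spaces: the opening, from 0 (shut) to 1 (fully open), then the shift along the tool's x, y, z in cm, then the turn about the tool's x in units of 5 degrees (1.0 is 5 degrees). In form: grip x y z yaw; .... A call has 1 to 12 rows; each row is the pose to reach, as a shift and turn from the pose commanded when the call began, along the tool's axes at that moment; what a row does not reach only later rows make up. A row lasts 1/10 s, in which the tool goes at most 50 mm and 8.59 degrees, less where a joint would pass 70% of its speed; a pose out of reach is approached as far as the arm can. A call with a gripper value outside its range is refused whole. The fingers move at their own pace and stop on an object; "grip_force" is the grip in N (left out, the last holds). Time passes only in rows, so rows that repeat a pose let the fingers close. It gives the time, the measured TCP pose, the force and the opening at its end, in the units of the state.
- ctrl.sense(): the state, without advancing time (a new reading comes with each control period).
- capture(name): name is "side" or "top" or "wrist"; returns a dict with "pixels" (480x640x3 uint8, red, green, blue), "intrinsics" (3x3 intrinsics, pixels), "view" (4x4, takes a point from world to camera coordinates); the wrist camera has in their place "mount" (4x4, takes a point from camera to tool coordinates, whose origin is the TCP and whose axes are the tool frame's). Camera axes: x right, y down, z forward; pixel columns grow to the right and rows downward; lengths in mm; the calibration is good to about 2 mm. The wrist camera is an equidistant fisheye: a pixel r from the principal point sees the ray r / f radians off the axis. A picture is of the moment at which its call begins: read the wrist's pose just before it. There is no depth.
- workorder.finish_job(): hands the job in, once; it reports no verdict.
Trained networks look in a picture, given as the dict that the camera call returned (one of the last four; its "shot" number tells which), for a name from the list of things; names that differ only in an ending like _2 or _b are one class to them, and where a whole thing is asked for, a point or a joint stands for the part that bears it (a point fixed in the world has none). Each returns a list of dicts, best first, with "confidence" (0 to 1); they miss things now and then, are a little off and sometimes report something else, mostly with a low value. They report only what shows in the picture. A call takes as long as a camera call. They do not tell look-alikes from the thing itself.
- nets.boxes_of(picture, target): "location" ([x, y, z] in mm, in world coordinates, good to about 4 mm: the middle of the surface that is visible of it).
- nets.spot_point(picture, target): "location" ([x, y, z] in mm, in world coordinates, good to about 4 mm: a listed point, or the origin of a listed thing).
The state is a dict: "time_s": time; "joints": joint angles; "dq": joint speeds; "tau": joint torques, N m; "eef_pos": TCP position; "ee_rot": TCP orientation; "force": force on the tool from outside, world axes, zero at the start; "wrist_torque": the same for the moment, N m; "grip_width": opening from 0.0 (shut) to 1.0 (fully open).
Only numpy, scipy, OpenCV 4.12 (cv2) and the standard library are available. Lean on these libraries where they do the work, as an engineer would, in place of code of your own. Each camera call takes 0.05 s, during which the arm holds its last target.

TASK

The washed bronze bushes are to be blown dry: first shut the air valve that was left open (lever straight across the pipe), then stand a spare bush from the bench, flange down, in every empty pocket of the drying rack, leaving the bushes already loaded where they are and any spares not needed standing on the bench. When every pocket is filled, open the valve half way, lever at the long 45 degree mark, let it blow for at least five seconds, and shut it again. Do not shift or knock over the cup, the oil bottle or the screwdriver.

Things in the scene. Friction and masses are not known exactly. Their poses are not given: they have to be found in the camera images.
- rack: Drying rack, fixed: steel air box 138 x 202 mm (its x, y), 6 square pockets on top between grey bars 10 mm thick. Origin under its middle, on the bench. Pocket floors 40 mm, bar tops 58 mm above the bench; pockets 54 x 54 mm inside, centres at x = -32 or 32, y = 64, 0 or -64 mm in its frame. A pipe with the lever valve leaves the -y end and runs on in -y.
- valve_axis (a point): Point on the upright spindle of the valve at lever height (80 mm above the bench), axes as the rack's. The pipe and valve body beside it are at most 43 mm high; a round scale plate, radius 46 mm, 55 mm high, lies under the lever.
- lever_grip (a point): Middle of the black sleeve of the valve lever (sleeve 48 mm long, 18 mm wide, 12 mm high), 75 mm out from the spindle, 80 mm above the bench. The point's -x axis points out along the lever; it turns with the lever. Nothing is under the sleeve above 33 mm from the bench.
- valve (a joint): Opening angle of the quarter-turn lever valve, rad: 0 shut (lever along the rack's -x, across the pipe, towards the robot), pi/2 fully open (lever along the rack's -y, along the pipe). Grows counter-clockwise seen from above. It stays where left and takes about 3 N at the sleeve. The plate has a mark every 15 degrees; the longest is half open, 45 degrees.
- pocket1 (a point): Middle of pocket 1, 25 mm above its floor: where the point of a bush standing in it lies. Axes as the rack's. Pockets 1 to 3 are the row nearest the robot, from +y to -y; 4 to 6 the far row, likewise. An empty pocket shows an air nozzle (dark spot) in its floor.
- pocket2 (a point): Middle of pocket 2, 25 mm above its floor: where the point of a bush standing in it lies. Axes as the rack's. Pockets 1 to 3 are the row nearest the robot, from +y to -y; 4 to 6 the far row, likewise. An empty pocket shows an air nozzle (dark spot) in its floor.
- pocket3 (a point): Middle of pocket 3, 25 mm above its floor: where the point of a bush standing in it lies. Axes as the rack's. Pockets 1 to 3 are the row nearest the robot, from +y to -y; 4 to 6 the far row, likewise. An empty pocket shows an air nozzle (dark spot) in its floor.
- pocket4 (a point): Middle of pocket 4, 25 mm above its floor: where the point of a bush standing in it lies. Axes as the rack's. Pockets 1 to 3 are the row nearest the robot, from +y to -y; 4 to 6 the far row, likewise. An empty pocket shows an air nozzle (dark spot) in its floor.
- pocket5 (a point): Middle of pocket 5, 25 mm above its floor: where the point of a bush standing in it lies. Axes as the rack's. Pockets 1 to 3 are the row nearest the robot, from +y to -y; 4 to 6 the far row, likewise. An empty pocket shows an air nozzle (dark spot) in its floor.
- pocket6 (a point): Middle of pocket 6, 25 mm above its floor: where the point of a bush standing in it lies. Axes as the rack's. Pockets 1 to 3 are the row nearest the robot, from +y to -y; 4 to 6 the far row, likewise. An empty pocket shows an air nozzle (dark spot) in its floor.
- loaded1_c (a point): Flanged bronze bush, brass-coloured, about 0.24 kg, 50 mm high: a body 36 mm in diameter on a foot flange 44 mm in diameter and 10 mm thick, dark bore in the top. The point is on its axis, 25 mm above its foot; z points up. At the start it stands in the pocket of the same number, or is absent (None: that pocket is empty).
- loaded2_c (a point): Flanged bronze bush, brass-coloured, about 0.24 kg, 50 mm high: a body 36 mm in diameter on a foot flange 44 mm in diameter and 10 mm thick, dark bore in the top. The point is on its axis, 25 mm above its foot; z points up. At the start it stands in the pocket of the same number, or is absent (None: that pocket is empty).
- loaded3_c (a point): Flanged bronze bush, brass-coloured, about 0.24 kg, 50 mm high: a body 36 mm in diameter on a foot flange 44 mm in diameter and 10 mm thick, dark bore in the top. The point is on its axis, 25 mm above its foot; z points up. At the start it stands in the pocket of the same number, or is absent (None: that pocket is empty).
- loaded4_c (a point): Flanged bronze bush, brass-coloured, about 0.24 kg, 50 mm high: a body 36 mm in diameter on a foot flange 44 mm in diameter and 10 mm thick, dark bore in the top. The point is on its axis, 25 mm above its foot; z points up. At the start it stands in the pocket of the same number, or is absent (None: that pocket is empty).
- loaded5_c (a point): Flanged bronze bush, brass-coloured, about 0.24 kg, 50 mm high: a body 36 mm in diameter on a foot flange 44 mm in diameter and 10 mm thick, dark bore in the top. The point is on its axis, 25 mm above its foot; z points up. At the start it stands in the pocket of the same number, or is absent (None: that pocket is empty).
- loaded6_c (a point): Flanged bronze bush, brass-coloured, about 0.24 kg, 50 mm high: a body 36 mm in diameter on a foot flange 44 mm in diameter and 10 mm thick, dark bore in the top. The point is on its axis, 25 mm above its foot; z points up. At the start it stands in the pocket of the same number, or is absent (None: that pocket is empty).
- spare1_c (a point): Flanged bronze bush, brass-coloured, about 0.24 kg, 50 mm high: a body 36 mm in diameter on a foot flange 44 mm in diameter and 10 mm thick, dark bore in the top. The point is on its axis, 25 mm above its foot; z points up. A spare, standing upright on the bench at the start.
- spare2_c (a point): Flanged bronze bush, brass-coloured, about 0.24 kg, 50 mm high: a body 36 mm in diameter on a foot flange 44 mm in diameter and 10 mm thick, dark bore in the top. The point is on its axis, 25 mm above its foot; z points up. A spare, standing upright on the bench at the start.
- spare3_c (a point): Flanged bronze bush, brass-coloured, about 0.24 kg, 50 mm high: a body 36 mm in diameter on a foot flange 44 mm in diameter and 10 mm thick, dark bore in the top. The point is on its axis, 25 mm above its foot; z points up. A spare, standing upright on the bench at the start.
- spare4_c (a point): Flanged bronze bush, brass-coloured, about 0.24 kg, 50 mm high: a body 36 mm in diameter on a foot flange 44 mm in diameter and 10 mm thick, dark bore in the top. The point is on its axis, 25 mm above its foot; z points up. A spare, standing upright on the bench at the start.
- spare5_c (a point): Flanged bronze bush, brass-coloured, about 0.24 kg, 50 mm high: a body 36 mm in diameter on a foot flange 44 mm in diameter and 10 mm thick, dark bore in the top. The point is on its axis, 25 mm above its foot; z points up. A spare, standing upright on the bench at the start.
- cup_c (a point): Bystander: black open cup, 72 mm across, 90 mm high; point half-way up.
- oiler_c (a point): Bystander: white oil bottle with red cap, 44 mm across, 110 mm high; point half-way up.
- screwdriver: Bystander: screwdriver with wooden handle, 200 mm long, lying on the bench along its x axis, handle to -x; origin about its middle.
Things that resemble listed ones, but are neither listed nor needed, are in the scene too. What is shaped like the part that bears spare3_c but purple or white is not meant. Leave any red look-alike of the part that bears loaded4_c alone.

How it is judged (in metres and radians):
On the way, in this order (a step that is already met when the one before it is completed fails the run):
1. the air valve is shut (value of joint valve below 0.087 rad), for 0.2 s.
2. a bush stands in every pocket, with the valve still shut (distance between any of loaded1_c, spare1_c, spare2_c, spare3_c, spare4_c, spare5_c and pocket1 below 0.012 m and distance between any of loaded2_c, spare1_c, spare2_c, spare3_c, spare4_c, spare5_c and pocket2 below 0.012 m and distance between any of loaded3_c, spare1_c, spare2_c, spare3_c, spare4_c, spare5_c and pocket3 below 0.012 m and distance between any of loaded4_c, spare1_c, spare2_c, spare3_c, spare4_c, spare5_c and pocket4 below 0.012 m and distance between any of loaded5_c, spare1_c, spare2_c, spare3_c, spare4_c, spare5_c and pocket5 below 0.012 m and distance between any of loaded6_c, spare1_c, spare2_c, spare3_c, spare4_c, spare5_c and pocket6 below 0.012 m and angle between each of spare1_c, spare2_c, spare3_c, spare4_c, spare5_c's own z axis and vertical below 0.12 rad and height (world z) of each of spare1_c, spare2_c, spare3_c, spare4_c, spare5_c below 0.071 m and value of joint valve below 0.087 rad), for 0.3 s.
3. the valve is set half open and left so for at least 4 s, every pocket still filled (value of joint valve between 0.68 and 0.89 rad and distance between any of loaded1_c, spare1_c, spare2_c, spare3_c, spare4_c, spare5_c and pocket1 below 0.012 m and distance between any of loaded2_c, spare1_c, spare2_c, spare3_c, spare4_c, spare5_c and pocket2 below 0.012 m and distance between any of loaded3_c, spare1_c, spare2_c, spare3_c, spare4_c, spare5_c and pocket3 below 0.012 m and distance between any of loaded4_c, spare1_c, spare2_c, spare3_c, spare4_c, spare5_c and pocket4 below 0.012 m and distance between any of loaded5_c, spare1_c, spare2_c, spare3_c, spare4_c, spare5_c and pocket5 below 0.012 m and distance between any of loaded6_c, spare1_c, spare2_c, spare3_c, spare4_c, spare5_c and pocket6 below 0.012 m), for 4 s.
4. the valve is shut again (value of joint valve below 0.087 rad), for 0.2 s.
At the end, for the whole second after the job is handed in: Every pocket holds a bush standing on its floor (its middle within 12 mm of the pocket point); all spares, in the rack or left on the bench, stand upright (tilt under 0.12 rad), on the floor or bench, at rest; the valve is shut again (below 5 degrees; half open means 45 within 6 degrees) (all of step 2 and linear speed of each of spare1, spare2, spare3, spare4, spare5 below 0.02 m/s); the robot touches nothing.
It fails at once if a bush that was already loaded is lifted out or tipped ((height (world z) of loaded1_c above 0.077 m or angle between loaded1_c's own z axis and vertical above 0.35 rad) or (height (world z) of loaded2_c above 0.077 m or angle between loaded2_c's own z axis and vertical above 0.35 rad) or (height (world z) of loaded3_c above 0.077 m or angle between loaded3_c's own z axis and vertical above 0.35 rad) or (height (world z) of loaded4_c above 0.077 m or angle between loaded4_c's own z axis and vertical above 0.35 rad) or (height (world z) of loaded5_c above 0.077 m or angle between loaded5_c's own z axis and vertical above 0.35 rad) or (height (world z) of loaded6_c above 0.077 m or angle between loaded6_c's own z axis and vertical above 0.35 rad)).
It fails at once if the cup, oil bottle or screwdriver is shifted by more than 3 cm or knocked over (distance of any of cup_c, oiler_c, screwdriver from where it was at the start of the episode above 0.03 m or angle between any of cup_c, oiler_c's own z axis and vertical above 0.5 rad).
Of loaded1, loaded2, loaded3, loaded4, loaded5, loaded6 only 1 to 3 are there at a start; the rules pass over those that are not, and their reading is None.
At some moment in a run one of spare1, spare2, spare3, spare4, spare5 may be knocked a few centimetres aside while the robot is not near it.
It also fails if it takes over 210 s, if anything falls off the work surface, if the arm or the gripper's body presses on something with over 40 N, if the wrist force passes 120 N, or if a joint passes its speed limit or range.

## Working session

There is one attempt and no reset: what is moved stays moved. The work goes in short steps, Python scripts to look and compute and a tool call to move; the robot and the scene stay as the last step left them, time stands still between calls to the robot, and variables do not carry over. Pictures are saved under pics/ and viewed, and the job is handed in when it is done.

Besides the shell and the picture viewer there is one more tool, called after "Call:" as name(argument=value, ...), one argument or row to a line, values as JSON. send_rows: Moves the arm, as the interface text tells. Its arguments: {"type":"object","properties":{"rows":{"type":"string"},"grip_force":{"type":"number"}},"required":["rows"]}

```bash
mkdir -p pics; ls; cat > h.py <<'E'
import numpy as np, cv2
from rig import ctrl, capture, workorder, nets
from scipy.spatial.transform import Rotation as R
def rot(q): return R.from_quat([q[1],q[2],q[3],q[0]]).as_matrix()
def save(p,n): cv2.imwrite('pics/'+n+'.png',cv2.cvtColor(p['pixels'],cv2.COLOR_RGB2BGR))
E
python3 - <<'E'
from h import *
s=ctrl.sense(); 
for k in s: print(k,np.round(s[k],3))
print(rot(s['ee_rot']).round(3), ctrl.pinch_z)
for n in ['side','top']:
    p=capture(n); save(p,n+'0'); print(n,p['intrinsics'].tolist(),np.round(p['view'],3).tolist())
    for t in ['rack','valve_axis','lever_grip','valve','pocket1','pocket6','loaded1_c','spare1_c','cup_c','oiler_c','screwdriver']:
        try:
            for d in nets.spot_point(p,t): print(t,{k:(np.round(v,2).tolist() if k!='x' else v) for k,v in d.items()})
        except Exception as e: print(t,e)
E
```

```text
pics
time_s 0.0
joints [-1.409  0.313  1.498 -0.     1.331 -0.223]
dq [ 0.001 -0.001 -0.    -0.001  0.001  0.002]
tau [-1.0000e-03 -4.1226e+01 -2.5974e+01 -0.0000e+00  4.0000e-03 -0.0000e+00]
eef_pos [ 197.002 -486.334  196.744]
ee_rot [ 0.586  0.395  0.587 -0.395]
force [-0.303 -0.369 -0.499]
wrist_torque [ 0.015  0.018 -0.026]
grip_width 1.002
[[-0.     0.927  0.375]
 [ 0.001  0.375 -0.927]
 [-1.     0.    -0.001]] 18.700000000000003
side [[508.00533869682374, 0.0, 317.2523846943068], [0.0, 508.00533869682374, 241.28963050274055], [0.0, 0.0, 1.0]] [[-0.976, -0.217, 0.001, 525.36], [-0.129, 0.577, -0.807, 123.262], [0.175, -0.788, -0.591, 1116.318], [0.0, 0.0, 0.0, 1.0]]
rack {'location': [604.5, -68.3, 0.2], 'confidence': 0.86}
rack {'location': [576.6, -134.8, 63.0], 'confidence': 0.42}
valve_axis {'location': [608.9, -213.1, 79.5], 'confidence': 0.73}
lever_grip {'location': [597.0, -289.7, 80.1], 'confidence': 0.5}
valve it knows: cup, lever_grip, loaded1, loaded2, loaded3, loaded4, loaded5, loaded6, oiler, pocket, rack, screwdriver, spare1, spare2, spare3, spare4, spare5, valve
[... 2839 characters left out ...]
}
pocket6 {'location': [567.4, -5.1, 62.5], 'confidence': 0.72}
pocket6 {'location': [569.8, -67.9, 65.6], 'confidence': 0.59}
loaded1_c {'location': [536.7, 239.7, 24.9], 'confidence': 0.31}
spare1_c {'location': [432.5, 49.5, 25.3], 'confidence': 0.63}
cup_c {'location': [707.2, 215.0, 45.7], 'confidence': 0.95}
cup_c {'location': [443.5, 233.3, 21.7], 'confidence': 0.71}
cup_c {'location': [567.6, -132.0, 64.8], 'confidence': 0.62}
oiler_c {'location': [457.3, -397.1, 58.1], 'confidence': 0.85}
oiler_c {'location': [432.2, 362.4, 22.8], 'confidence': 0.2}
screwdriver {'location': [369.7, -174.6, -0.1], 'confidence': 0.86}
screwdriver {'location': [577.5, -130.7, 62.7], 'confidence': 0.39}
```

View pics/side0.png

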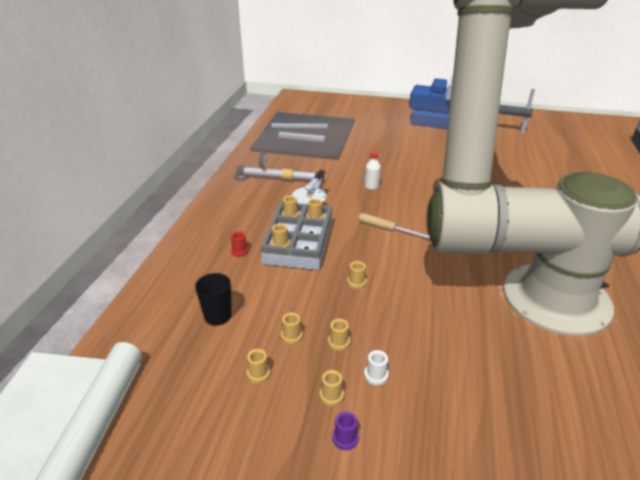

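View pics/top0.png

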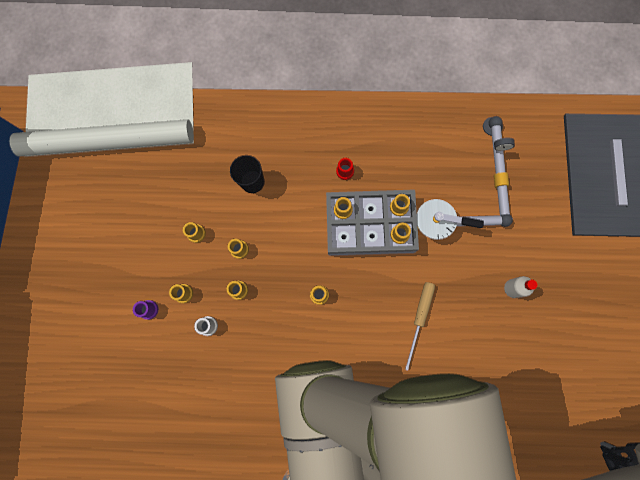

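```bash
cat >> h.py <<'E'
def proj(p,X):
    X=np.atleast_2d(X); V=p['view']; c=X@V[:3,:3].T+V[:3,3]; K=p['intrinsics']
    return np.c_[K[0,0]*c[:,0]/c[:,2]+K[0,2],K[1,1]*c[:,1]/c[:,2]+K[1,2]]
_a=np.linspace(0,2*np.pi,40,endpoint=False)
def circ(r,z): return np.c_[r*np.cos(_a),r*np.sin(_a),np.full(40,z)]
def model_mask_centroid(p,c):
    S=8; m=np.zeros((480*S//1,1),np.uint8)
    a=proj(p,np.r_[circ(22,0),circ(22,10)]+c); b=proj(p,np.r_[circ(18,10),circ(18,50)]+c)
    o=np.floor(np.r_[a,b].min(0))-2; sz=(np.ceil(np.r_[a,b].max(0)-o)+3).astype(int)*S
    m=np.zeros((sz[1],sz[0]),np.uint8)
    for q in(a,b): cv2.fillConvexPoly(m,cv2.convexHull(np.round((q-o)*S).astype(np.int32)),1)
    M=cv2.moments(m,True); return np.array([M['m10'],M['m01']])/M['m00']/S+o
def gold(p):
    h=cv2.cvtColor(p['pixels'],cv2.COLOR_RGB2HSV)
    m=((h[...,0]>17)&(h[...,0]<30)&(h[...,1]>110)&(h[...,2]>70)).astype(np.uint8)
    m=cv2.morphologyEx(m,cv2.MORPH_OPEN,np.ones((2,2),np.uint8))
    cs,_=cv2.findContours(m,cv2.RETR_EXTERNAL,cv2.CHAIN_APPROX_NONE)
    out=[]
    for c in cs:
        if cv2.contourArea(c)<80: continue
        f=np.zeros(m.shape,np.uint8); cv2.drawContours(f,[cv2.convexHull(c)],-1,1,-1); M=cv2.moments(f,True)
        out.append((M['m10']/M['m00'],M['m01']/M['m00'],M['m00']))
    return np.array(out)
E
python3 - <<'E'
from h import *
ps={n:capture(n) for n in ('top','side')}
for n,p in ps.items():
    print(n,gold(p).round(1).tolist())
p=ps['top']
im=cv2.cvtColor(p['pixels'],cv2.COLOR_RGB2BGR)
cv2.imwrite('pics/top_z.png',cv2.resize(im[170:270,310:530],None,fx=3.6,fy=3.6,interpolation=cv2.INTER_CUBIC))
im=cv2.cvtColor(ps['side']['pixels'],cv2.COLOR_RGB2BGR)
cv2.imwrite('pics/side_z.png',cv2.resize(im[160:275,225:385],None,fx=5,fy=5,interpolation=cv2.INTER_CUBIC))
E
```

```text
top [[320.0, 295.6, 299.0], [181.8, 293.7, 375.0], [425.3, 304.7, 486.0], [237.8, 290.6, 336.0], [238.8, 249.2, 329.0], [401.5, 233.7, 335.0], [194.7, 232.9, 360.0], [343.8, 208.7, 332.0], [400.8, 205.6, 348.0], [502.0, 180.7, 214.0]]
side [[332.4, 389.0, 698.0], [258.5, 367.1, 644.0], [339.6, 335.9, 572.0], [292.3, 329.5, 544.0], [357.6, 276.3, 419.0], [280.7, 236.4, 312.0], [315.5, 209.8, 243.0], [290.7, 207.1, 261.0]]
```

View pics/top_z.png

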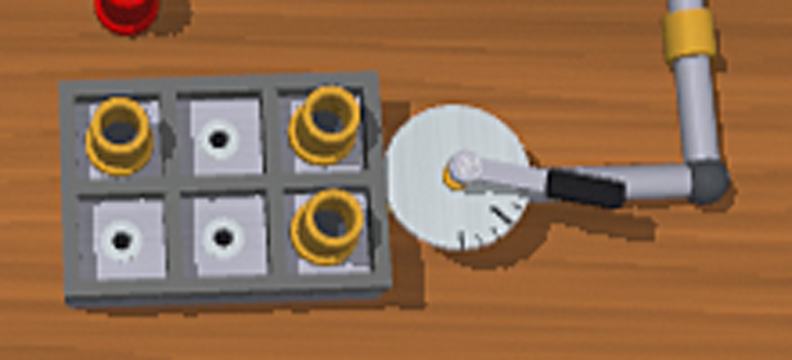

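View pics/side_z.png

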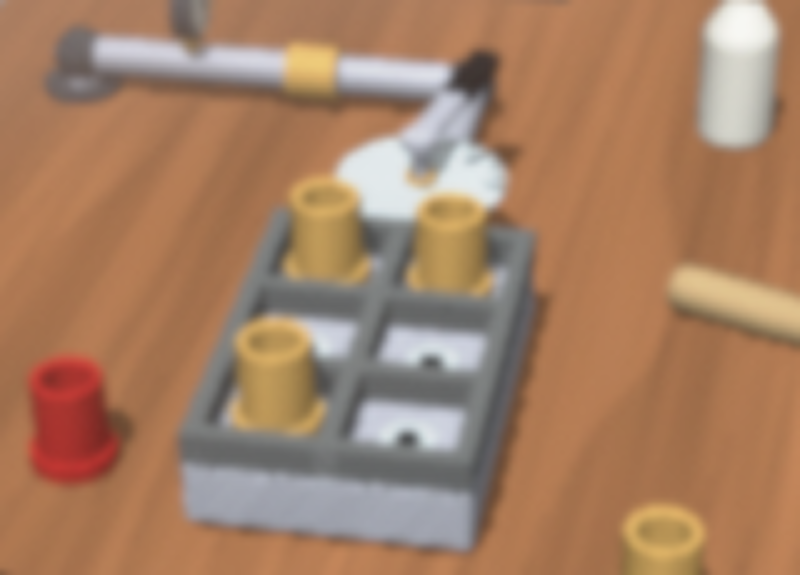

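```bash
cat > fit.py <<'E'
from h import *
from scipy.optimize import least_squares
def f(u,s,o): return (np.array(u,float)+.5)/s-.5+o
ps={n:capture(n) for n in ('top','side')}
T=lambda l:f(l,3.6,[310,170]); S=lambda l:f(l,5,[225,160])
obs=[('top',(69,101,58),T((60,83))),('top',(69,-101,58),T((378,72))),('top',(-69,-101,58),T((391,286))),('top',(-69,101,58),T((67,297))),
('top',(32,0,40),T((219,139))),('top',(-32,64,40),T((121,240))),('top',(-32,0,40),T((223,237))),
('side',(69,101,58),S((182,450))),('side',(-69,101,58),S((475,480))),('side',(-69,-101,58),S((537,232))),('side',(69,-101,58),S((275,213))),
('side',(-32,0,40),S((431,360))),('side',(-32,64,40),S((406,437)))]
def pt(x,l):
    c,s=np.cos(x[2]),np.sin(x[2]); return np.array([x[0]+c*l[0]-s*l[1],x[1]+s*l[0]+c*l[1],x[3]+l[2]])
def res(x,v=None): return np.concatenate([proj(ps[n],pt(x,l))[0]-o for n,l,o in obs if v in(None,n)])
r=least_squares(res,[602,-67,0,0]); print(r.x.round(4),res(r.x).reshape(-1,2).round(1).tolist())
for v in('top','side'):
    q=least_squares(lambda x:res(np.r_[x,0],v),[602,-67,0]); print(v,q.x.round(4))
X=r.x
for i in range(6): print('pocket',i+1,pt(X,((-32,32)[i//3],(64,0,-64)[i%3],65)).round(1))
# valve axis / lever: triangulate
def tri(ut,us):
    def e(x): return np.r_[proj(ps['top'],x)[0]-ut,proj(ps['side'],x)[0]-us]
    q=least_squares(e,[600,-200,80]); return q.x.round(1),e(q.x).round(1)
print('lever',tri(T((586,188)),S((474,72))))
g={n:gold(p) for n,p in ps.items()}
for t in g['top']:
    best=None
    for s in g['side']:
        def e(x): return np.r_[model_mask_centroid(ps['top'],x)-t[:2],model_mask_centroid(ps['side'],x)-s[:2]]
        x0=least_squares(lambda x:proj(ps['top'],[x[0],x[1],25])[0]-t[:2],[500,0]).x
        q=least_squares(e,[*x0,0.],diff_step=1e-2,x_scale=[100,100,10])
        if best is None or q.cost<best[0]: best=(q.cost,q.x.round(1),q.fun.round(1))
    print(t[:2].round(0),best)
E
python3 fit.py
python3 - <<'E'
from h import *
for n in('top','side'):
    p=capture(n)
    for d in nets.boxes_of(p,'spare1_c'): print(n,np.round(d['location'],1),round(d['confidence'],2))
    for d in nets.boxes_of(p,'lever_grip')+nets.spot_point(p,'lever_grip'): print(n,'lev',np.round(d['location'],1),round(d['confidence'],2))
    for d in nets.spot_point(p,'valve_axis'): print(n,'ax',np.round(d['location'],1),round(d['confidence'],2))
E
```

```text
[ 6.033412e+02 -7.017590e+01  5.890000e-02 -5.245800e+00] [[-0.3, 0.3], [-0.3, 0.1], [0.3, 0.3], [-0.3, 0.4], [-0.1, 0.7], [0.5, 0.9], [0.2, 0.7], [-1.1, -2.0], [-0.7, -2.1], [-0.9, 0.6], [-0.5, -0.2], [-0.3, 1.5], [0.1, 1.6]]
top [ 6.032621e+02 -6.978420e+01  5.510000e-02]
side [ 6.000322e+02 -6.272620e+01  6.350000e-02]
pocket 1 [567.6  -8.2  59.8]
pocket 2 [571.4 -72.1  59.8]
pocket 3 [ 575.2 -135.9   59.8]
pocket 4 [631.5  -4.4  59.8]
pocket 5 [635.3 -68.3  59.8]
pocket 6 [ 639.1 -132.2   59.8]
lever (array([ 598.1, -288.1,   81.4]), array([ 0. ,  0.5, -0.6, -0.1]))
[320. 295.] (np.float64(1.5305890254568788), array([435.2,  45.1,   0. ]), array([-0.8,  0.3, -0. , -1.5]))
[182. 294.] (np.float64(1.0534132094933408), array([430.7, 360.4,   0. ]), array([-1. ,  0.1,  0. , -1. ]))
[425. 305.] (np.float64(1105.8032250850135), array([ 488.9, -190.9,    0. ]), array([ -2.3, -30.1,  35.6,   5.7]))
[238. 291.] (np.float64(1.1275710009942834), array([441.2, 233.2,   0. ]), array([-1. ,  0. ,  0.1, -1.1]))
[239. 249.] (np.float64(1.1077755591534904), array([536.5, 236.5,   0. ]), array([-0
[... 381 characters left out ...]
47196392), array([ 648.2, -151.3,    0. ]), array([ 4.6,  0.5, -1.7,  9. ]))
[502. 181.] (np.float64(515.3025410030044), array([ 702.6, -351.5,    0. ]), array([-11.2,   4.6,  -1.8, -29.7]))
top [435.5  46.3  11.1] 0.78
top [ 605.1 -127.7   49.9] 0.68
top lev [ 603.8 -262.4   78.9] 0.73
top lev [ 599.5 -290.    78.3] 0.86
top ax [ 607.5 -211.5   80.8] 0.67
top ax [444.8 235.7  20.8] 0.44
side [431.8  63.   35.3] 0.67
side [ 637.1 -118.5   71.7] 0.34
side [440.4 246.4  32.8] 0.27
side lev [ 599.9 -249.5   81.5] 0.49
side lev [601.2 -85.7  48.8] 0.3
side lev [ 599.3 -290.2   78.6] 0.71
side lev [ 638.4 -132.6   63.3] 0.66
side lev [ 635.1 -128.1   66.1] 0.24
side ax [ 608.5 -211.8   79. ] 0.75
```

```bash
cat >> h.py <<'E'
def yaw_now(s=None):
    s=s or ctrl.sense(); z=rot(s['ee_rot'])[:,2]; return np.degrees(np.arctan2(z[1],z[0]))
def plan(targets,base=None):
    """targets: list of (x,y,z_tcp,yawdeg) ; prints rows rel. to current pose"""
    s=ctrl.sense(); Rm=rot(s['ee_rot']); y0=yaw_now(s); p0=np.array(s['eef_pos'])
    print('now',p0.round(1),'yaw',round(y0,1),'grip',round(s['grip_width'],3),'t',round(s['time_s'],1),'F',np.round(s['force'],1))
    # ideal tool-down axes at yaw y0
    a=np.radians(y0); Z=np.array([np.cos(a),np.sin(a),0]); X=np.array([0,0,-1.]); Y=np.cross(Z,X)
    for t in targets:
        d=np.array(t[:3])-p0; dy=(t[3]-y0+180)%360-180
        print(np.round([d@X/10,d@Y/10,d@Z/10,-dy/5],2).tolist())
E
python3 - <<'E'
from h import *
plan([(600,-289,180,-6.7)])
p=capture('wrist'); print(p['intrinsics'].tolist(),np.round(p['mount'],3).tolist()); save(p,'w0')
E
```

```text
now [ 197.1 -486.6  197.3] yaw -68.0 grip 0.996 t 1.8 F [ 0.8 -0.3  0.7]
[1.73, 44.77, -3.19, -12.25]
[[371.64829954431775, 0.0, 315.24702040937046], [0.0, 371.64829954431775, 235.44243992316103], [0.0, 0.0, 1.0]] [[-0.0, -0.294, 0.956, -175.775], [-0.001, -0.956, -0.294, 74.125], [1.0, -0.001, 0.0, 1.783], [0.0, 0.0, 0.0, 1.0]]
```

Call:
send_rows(
  rows="1 1.7 5 -0.3 -1.5;1 1.7 10 -0.7 -3;1 1.7 15 -1.1 -4.5;1 1.7 20 -1.4 -6;1 1.7 25 -1.8 -7.5;1 1.7 30 -2.1 -9;1 1.7 35 -2.5 -10.5;1 1.7 40 -2.9 -12;1 1.7 44.8 -3.2 -12.3;1 1.7 44.8 -3.2 -12.3;1 1.7 44.8 -3.2 -12.3;1 1.7 44.8 -3.2 -12.3",
)

```text
time_s: 3.05
eef_pos: [599.5, -289.5, 180.3]
ee_rot: [0.706, 0.04, 0.706, -0.04]
force: [0.8, 0.4, -0.5]
grip_width: 0.997
```

```bash
python3 - <<'E'
from h import *
plan([(600,-289,180,-6.7)])
p=capture('wrist'); save(p,'w1')
for t in('lever_grip','valve_axis'):
    for d in nets.spot_point(p,t): print(t,np.round(d['location'],1),round(d['confidence'],2))
E
```

```text
now [ 599.5 -289.5  180.3] yaw -6.5 grip 0.997 t 3.0 F [ 0.8  0.4 -0.5]
[0.03, 0.06, 0.05, 0.04]
lever_grip [ 596.  -289.6   79.6] 0.61
valve_axis [ 608.6 -211.9   81. ] 0.92
```

View pics/w1.png

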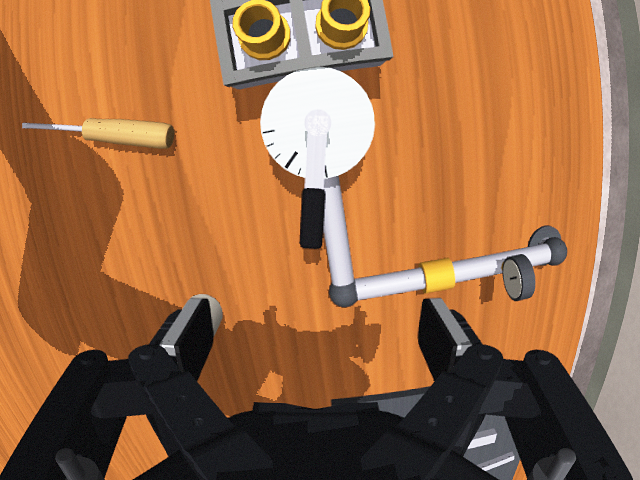

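```bash
cat >> h.py <<'E'
def wray(p,s,uv):
    K=p['intrinsics']; d=(np.array(uv,float)-K[:2,2])/K[0,0]; th=np.linalg.norm(d)
    c=np.r_[d/th*np.sin(th),np.cos(th)]
    M=p['mount']; Rm=rot(s['ee_rot']); o=Rm@M[:3,3]+s['eef_pos']; return o,Rm@M[:3,:3]@c
def wz(p,s,uv,z):
    o,v=wray(p,s,uv); return (o+v*(z-o[2])/v[2])
E
python3 - <<'E'
from h import *
s=ctrl.sense(); p=capture('wrist')
a=wz(p,s,(318,121),84); b=wz(p,s,(312.5,218),83); b1=wz(p,s,(314,189),86);b2=wz(p,s,(311,247),86)
print(a,b,b1,b2)
for d in (b-a,b2-b1): print(np.linalg.norm(d),np.degrees(np.arctan2(-d[1],-d[0])))
# long mark
m=wz(p,s,(291,159),55); d=m-wz(p,s,(318,121),84); print(m,np.degrees(np.arctan2(-d[1],-d[0])))
c=wz(p,s,(318,123),55);print('disc c',c)
E
```

```text
[ 610.05060732 -215.01483564   84.        ] [ 597.64240522 -286.94679691   83.        ] [ 601.42659202 -264.34688838   86.        ] [ 593.91557542 -308.91242995   86.        ]
73.0011680136685 80.2128436884351
45.1940578587769 80.43335118203362
[ 585.06896662 -242.90698301   55.        ] 48.150741184789084
disc c [ 610.11857925 -216.40542788   55.        ]
```

```bash
python3 - <<'E'
from h import *
plan([(597.5,-287.5,62,-9)])
E
```

```text
now [ 599.5 -289.7  180.8] yaw -6.5 grip 1.003 t 3.2 F [-0.  -0.7 -0.3]
[11.88, 0.19, -0.23, 0.49]
```

Call:
send_rows(
  rows="1 4 0.2 -0.2 0.5;1 8 0.2 -0.2 0.5;1 11.8 0.2 -0.2 0.5;1 11.8 0.2 -0.2 0.5;0 11.8 0.2 -0.2 0.5;0 11.8 0.2 -0.2 0.5;0 11.8 0.2 -0.2 0.5;0 11.8 0.2 -0.2 0.5;0 11.8 0.2 -0.2 0.5;0 11.8 0.2 -0.2 0.5;0 11.8 0.2 -0.2 0.5;0 11.8 0.2 -0.2 0.5",
  grip_force=30,
)

```text
time_s: 4.45
eef_pos: [598.5, -286.6, 62.3]
ee_rot: [0.705, 0.055, 0.705, -0.055]
force: [0.3, 0.3, 0.3]
grip_width: -0.002
```

```bash
python3 - <<'E'
from h import *
plan([])
p=capture('wrist'); save(p,'w2')
E
```

```text
now [ 598.5 -286.6   62.3] yaw -9.0 grip -0.002 t 4.5 F [0.3 0.3 0.3]
```

View pics/w2.png

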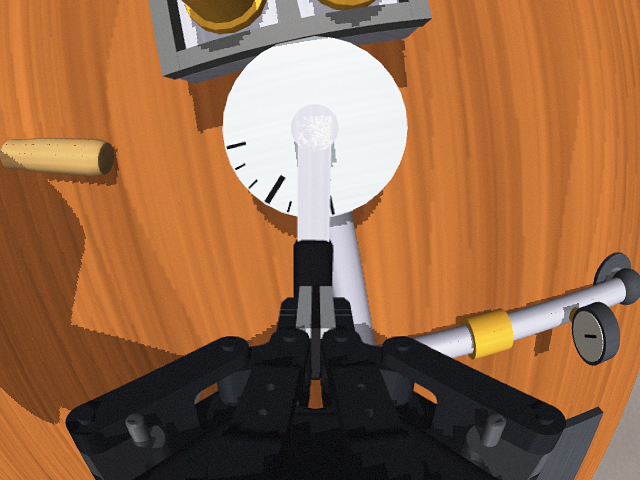

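```bash
python3 - <<'E'
from h import *
p=capture('wrist');im=cv2.cvtColor(p['pixels'],cv2.COLOR_RGB2BGR)
a=cv2.resize(im[200:400,200:440],None,fx=3,fy=3,interpolation=cv2.INTER_CUBIC); cv2.imwrite('pics/w2z.png',a)
p=capture('side');im=cv2.cvtColor(p['pixels'],cv2.COLOR_RGB2BGR)
cv2.imwrite('pics/s2z.png',cv2.resize(im[80:240,225:425],None,fx=4,fy=3.7,interpolation=cv2.INTER_CUBIC))
print(ctrl.sense()['grip_width'],[ (np.round(d['location'],1),d['confidence']) for d in nets.spot_point(p,'lever_grip')])
E
```

```text
-0.003660533674325233 [(array([ 595.2, -289.8,   80.1]), 0.71)]
```

View pics/w2z.png

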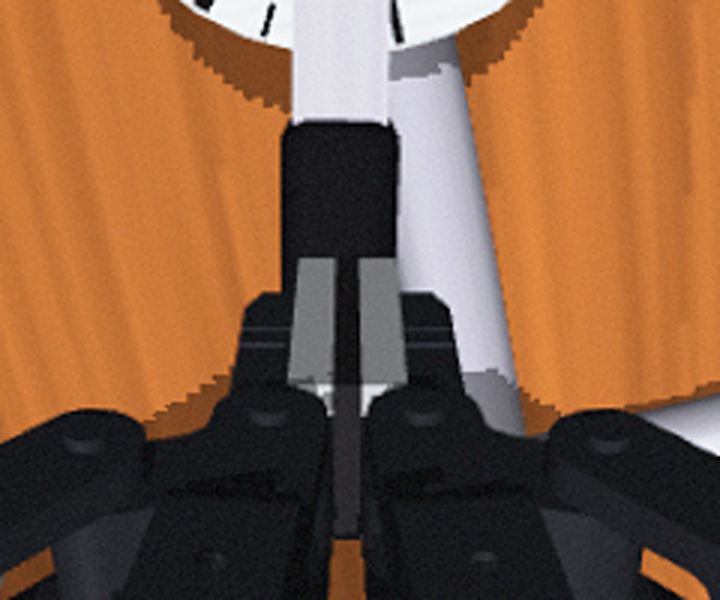

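View pics/s2z.png

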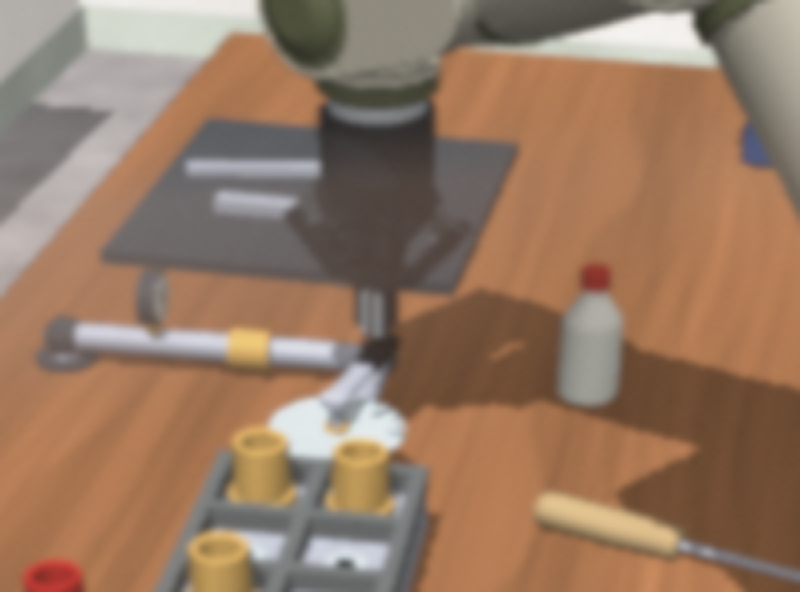

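```bash
cat >> h.py <<'E'
def wproj(p,s,X,tool=False):
    M=p['mount']; Rm=rot(s['ee_rot']); X=np.atleast_2d(X)
    t=X if tool else (X-s['eef_pos'])@Rm
    c=(t-M[:3,3])@M[:3,:3]; r=np.linalg.norm(c[:,:2],axis=1); th=np.arctan2(r,c[:,2]); K=p['intrinsics']
    return K[:2,2]+K[0,0]*c[:,:2]*(th/r)[:,None]
E
python3 - <<'E'
from h import *
s=ctrl.sense(); p=capture('wrist')
print(wproj(p,s,[[0,0,0],[-19,0,0],[-38,0,0],[0,11,0],[0,-11,0],[-19,11,-9],[-19,11,9],[-38,11,0]],True).round(0))
for z in (75,80,86): print(z,wproj(p,s,[[597.5,-287,z],[601,-264,z]]).round(0))
E
```

```text
[[315. 271.]
 [315. 286.]
 [315. 306.]
 [315. 250.]
 [315. 290.]
 [295. 264.]
 [335. 264.]
 [315. 282.]]
75 [[313. 282.]
 [313. 236.]]
80 [[313. 286.]
 [313. 239.]]
86 [[313. 292.]
 [313. 243.]]
```

```bash
python3 - <<'E'
from h import *
s=ctrl.sense(); p=capture('wrist')
for x in (-13,-25,-40): print(x,wproj(p,s,[[x,11,-42.5],[x,11,42.5],[x,-11,-42.5],[x,0,-42.5]],True).round(0).tolist())
im=cv2.imread('pics/w1.png')
cv2.imwrite('pics/w1z.png',cv2.resize(im[280:400,120:520],None,fx=2,fy=2,interpolation=cv2.INTER_CUBIC))
E
```

```text
-13 [[226.0, 259.0], [404.0, 259.0], [230.0, 300.0], [228.0, 280.0]]
-25 [[220.0, 269.0], [410.0, 269.0], [225.0, 312.0], [223.0, 291.0]]
-40 [[212.0, 283.0], [419.0, 282.0], [218.0, 328.0], [215.0, 306.0]]
```

View pics/w1z.png

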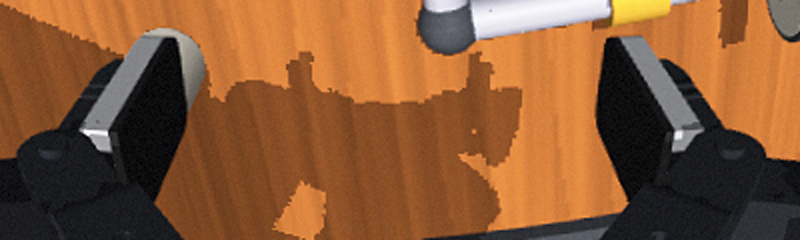

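```bash
python3 - <<'E'
from h import *
p=capture('side')
for z in (62,75,80,86,90,100,110): print(z,proj(p,[598.5,-286.6,z]).round(1), proj(p,[597.5,-287,z]).round(1))
im=cv2.cvtColor(p['pixels'],cv2.COLOR_RGB2BGR)
cv2.imwrite('pics/s3z.png',cv2.resize(im[130:220,270:370],None,fx=7,fy=6.6,interpolation=cv2.INTER_CUBIC))
p=capture('top')
im=cv2.cvtColor(p['pixels'],cv2.COLOR_RGB2BGR)
cv2.imwrite('pics/t3z.png',cv2.resize(im[130:280,370:570],None,fx=4,fy=4,interpolation=cv2.INTER_CUBIC))
E
```

```text
62 [[318.5 180.3]] [[318.9 180.3]]
75 [[318.5 176.1]] [[318.9 176.1]]
80 [[318.5 174.5]] [[318.9 174.5]]
86 [[318.5 172.6]] [[318.9 172.6]]
90 [[318.5 171.3]] [[318.9 171.3]]
100 [[318.5 168.1]] [[318.9 168. ]]
110 [[318.5 164.8]] [[318.9 164.8]]
```

View pics/s3z.png

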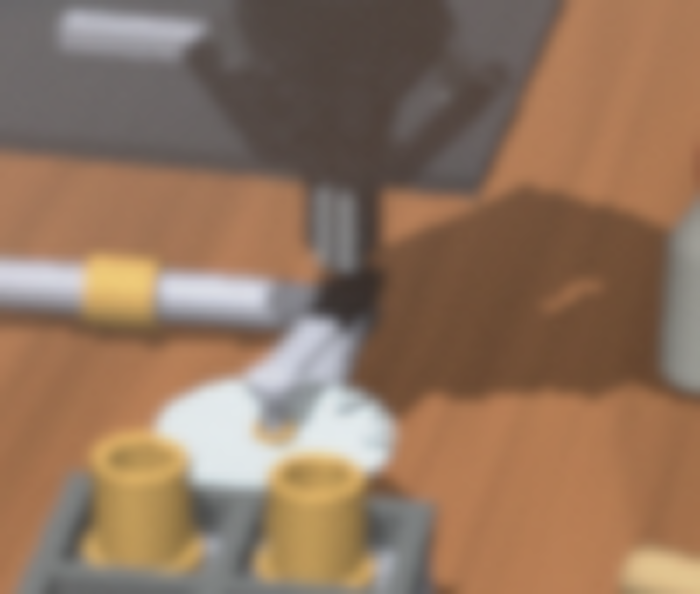

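View pics/t3z.png

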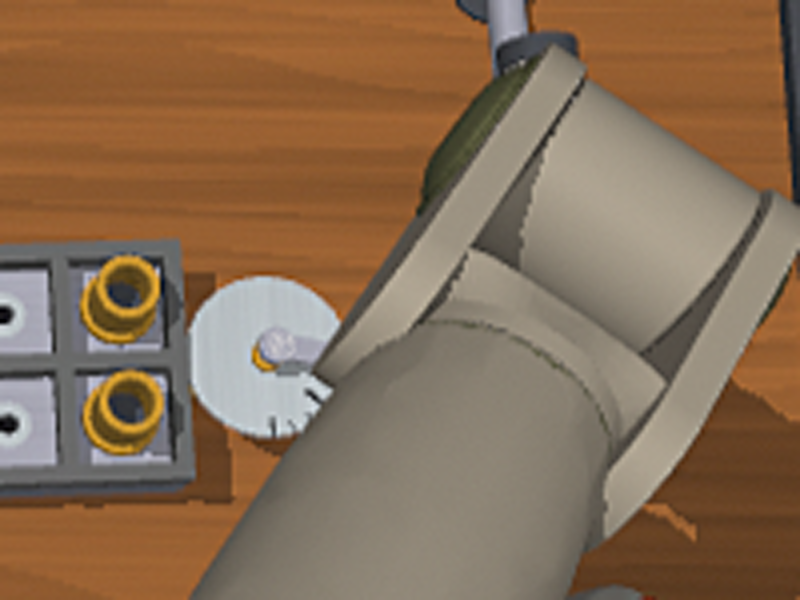

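```bash
python3 - <<'E'
from h import *
s=ctrl.sense(); p=capture('wrist')
a=_a
for z in (27,41,55,69):
    q=[wz(p,s,(223,125),z),wz(p,s,(408,128),z)]; print(z,np.linalg.norm(q[0]-q[1]),q[0][:2].round(1),q[1][:2].round(1))
M=p['mount']; Rm=rot(s['ee_rot']); print('cam world',(Rm@M[:3,3]+s['eef_pos']).round(1))
# forward kin sanity
print(np.round(s['joints'],3), s['eef_pos'])
E
```

```text
Traceback (most recent call last):
NameError: name '_a' is not defined
```

```bash
python3 - <<'E'
from h import *
s=ctrl.sense(); p=capture('wrist')
for z in (27,41,55,69):
    q=[wz(p,s,(223,125),z),wz(p,s,(408,128),z)]; print(z,np.linalg.norm(q[0]-q[1]),q[0][:2].round(1),q[1][:2].round(1))
M=p['mount']; Rm=rot(s['ee_rot']); print('cam world',(Rm@M[:3,3]+s['eef_pos']).round(1))
E
```

```text
27 105.66827008620552 [ 558.1 -205.3] [ 662.2 -223.5]
41 98.65910476472425 [ 561.5 -205.9] [ 658.7 -222.9]
55 91.64993944324321 [ 565.  -206.5] [ 655.2 -222.3]
69 84.64077412176195 [ 568.4 -207.1] [ 651.8 -221.7]
cam world [ 609.9 -214.4  238.1]
```

Call:
send_rows(
  rows="0.5 0 0 0 0;0.5 0 0 0 0;0.5 0 0 0 0;0.5 0 0 0 0;0.5 0.5 0 0 0;0.5 1 0 0 0;0.5 1.4 0 0 0;0.5 1.4 0 0 0",
)

```text
time_s: 5.75
eef_pos: [598.1, -286.3, 47.3]
ee_rot: [0.704, 0.055, 0.705, -0.055]
force: [1.1, -0.8, 0.3]
grip_width: 0.499
```

```bash
python3 - <<'E'
from h import *
plan([])
p=capture('wrist'); im=cv2.cvtColor(p['pixels'],cv2.COLOR_RGB2BGR); s=ctrl.sense()
for x in (0,-13,-28,-40): print(x,wproj(p,s,[[x,11,-21],[x,11,21],[x,-11,-21]],True).round(0).tolist())
a=cv2.resize(im[180:400,180:460],None,fx=2.7,fy=2.7,interpolation=cv2.INTER_CUBIC); cv2.imwrite('pics/w4z.png',a)
p=capture('side');im=cv2.cvtColor(p['pixels'],cv2.COLOR_RGB2BGR)
cv2.imwrite('pics/s4z.png',cv2.resize(im[130:220,270:370],None,fx=7,fy=6.6,interpolation=cv2.INTER_CUBIC))
E
```

```text
now [ 598.1 -286.3   47.3] yaw -9.0 grip 0.499 t 5.8 F [ 1.1 -0.8  0.3]
0 [[273.0, 250.0], [357.0, 250.0], [275.0, 290.0]]
-13 [[271.0, 260.0], [360.0, 260.0], [273.0, 301.0]]
-28 [[267.0, 272.0], [364.0, 272.0], [269.0, 316.0]]
-40 [[263.0, 283.0], [367.0, 283.0], [266.0, 330.0]]
```

View pics/w4z.png

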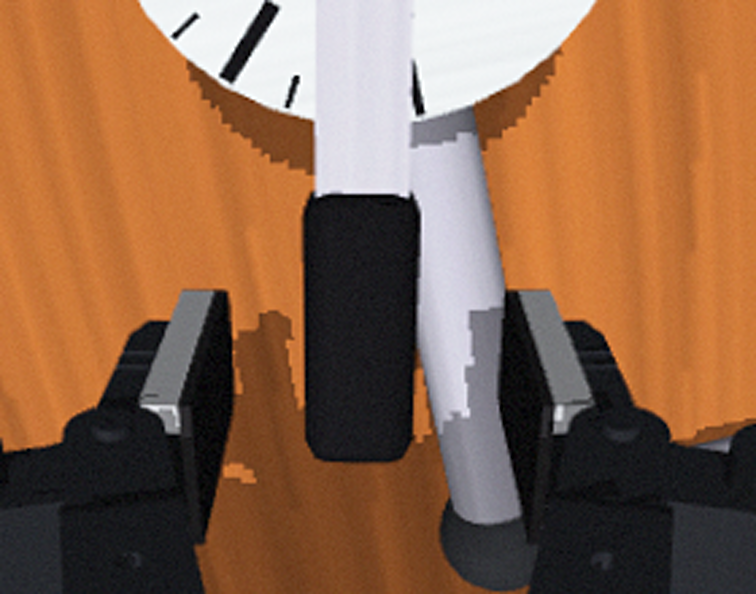

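View pics/s4z.png

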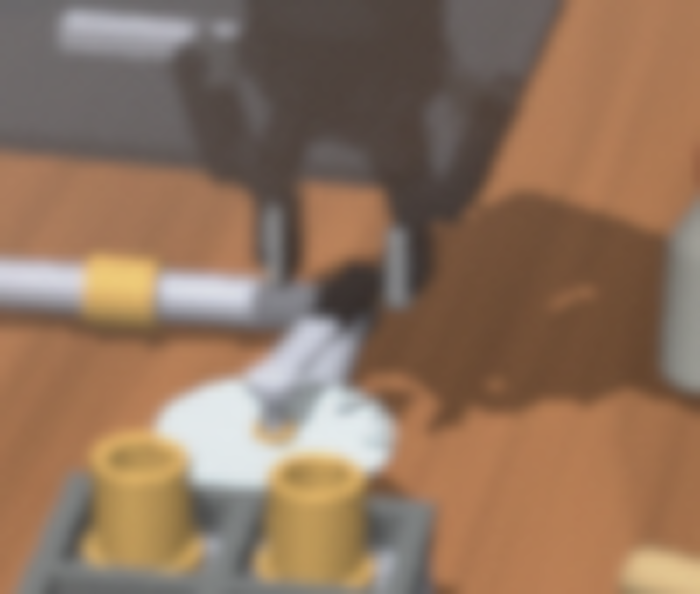

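Call:
send_rows(
  rows="0.5 0.5 0 0 0;0.5 1 0 0 0;0.5 1.5 0 0 0;0.5 1.5 0 0 0",
)

```text
time_s: 6.25
eef_pos: [598.1, -286.3, 32.2]
ee_rot: [0.704, 0.055, 0.705, -0.055]
force: [-0.9, -0.2, 0.2]
grip_width: 0.504
```

```bash
python3 - <<'E'
from h import *
plan([])
p=capture('side');im=cv2.cvtColor(p['pixels'],cv2.COLOR_RGB2BGR)
cv2.imwrite('pics/s5z.png',cv2.resize(im[130:220,270:370],None,fx=7,fy=6.6,interpolation=cv2.INTER_CUBIC))
E
```

```text
now [ 598.1 -286.3   32.2] yaw -9.0 grip 0.504 t 6.2 F [-0.9 -0.2  0.2]
```

View pics/s5z.png

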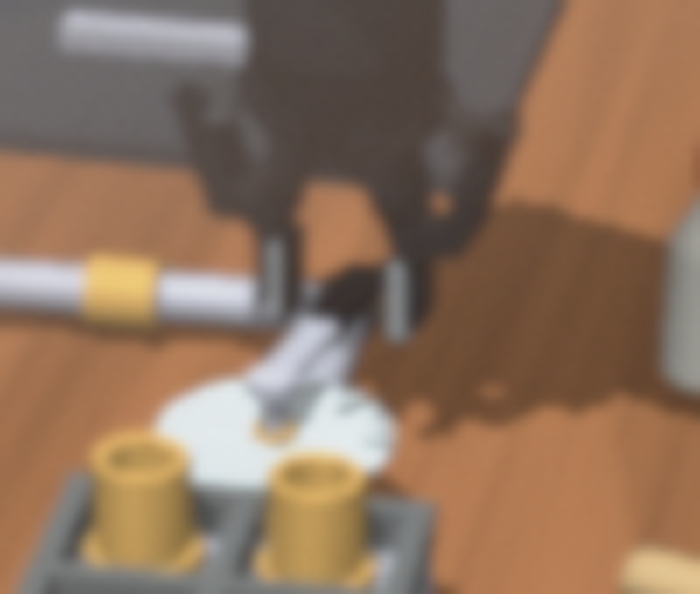

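Call:
send_rows(
  rows="0 0 0 0 0;0 0 0 0 0;0 0 0 0 0;0 0 0 0 0;0 0 0 0 0;0 0 0 0 0;0 0 0 0 0",
  grip_force=30,
)

```text
time_s: 7.0
eef_pos: [598.6, -286.7, 33.6]
ee_rot: [0.705, 0.055, 0.705, -0.055]
force: [-3.1, -0.1, 5.9]
grip_width: 0.203
```

```bash
python3 - <<'E'
from h import *
plan([])
p=capture('wrist'); save(p,'w6')
s=ctrl.sense()
# arc about axis from grip, 
ax=np.array([609.5,-214.5]); 
d=np.array(s['eef_pos'][:2])-ax; r=np.hypot(*d); a=np.degrees(np.arctan2(-d[1],-d[0])); print('r',r,'ang',a)
E
```

```text
now [ 598.6 -286.7   33.6] yaw -9.0 grip 0.203 t 7.0 F [-3.1 -0.1  5.9]
r 73.0428832008493 ang 81.37052060465699
```

View pics/w6.png

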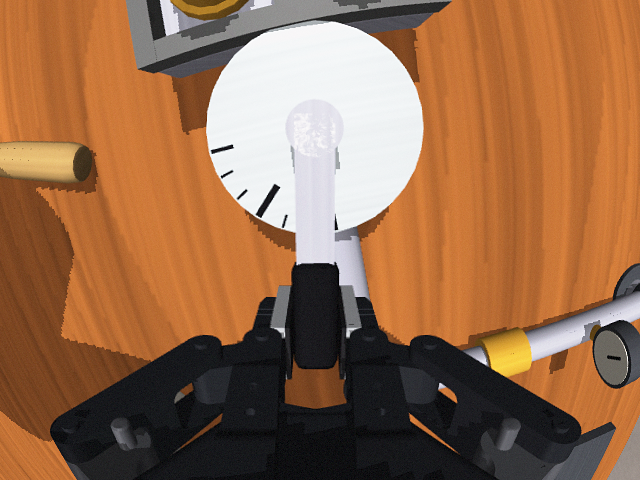

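```bash
cat >> h.py <<'E'
def arc(ax,a1,n,z=None):
    s=ctrl.sense(); d=np.array(s['eef_pos'][:2])-ax; r=np.hypot(*d); a0=np.degrees(np.arctan2(-d[1],-d[0]))
    off=yaw_now(s)-a0; print('r',r.round(1),'a0',a0.round(1),'off',off.round(2))
    plan([(ax[0]-r*np.cos(np.radians(a)),ax[1]-r*np.sin(np.radians(a)),s['eef_pos'][2],a+off) for a in np.linspace(a0,a1,n+1)[1:]])
E
python3 - <<'E'
from h import *
arc(np.array([609.5,-214]),3,12)
E
```

```text
r 73.5 a0 81.4 off -90.38
now [ 598.5 -286.7   33.6] yaw -9.0 grip 0.204 t 7.0 F [-3.6  0.6  5.5]
[0.0, 0.04, -0.84, 1.31]
[0.0, 0.18, -1.66, 2.61]
[0.0, 0.41, -2.47, 3.92]
[0.0, 0.73, -3.25, 5.23]
[0.0, 1.14, -3.98, 6.54]
[0.0, 1.63, -4.66, 7.84]
[0.0, 2.19, -5.28, 9.15]
[0.0, 2.82, -5.84, 10.46]
[0.0, 3.5, -6.32, 11.76]
[0.0, 4.24, -6.71, 13.07]
[0.0, 5.02, -7.02, 14.38]
[0.0, 5.83, -7.24, 15.69]
```

Call:
send_rows(
  rows="0 0 0.04 -0.84 1.3;0 0 0.18 -1.66 2.6;0 0 0.41 -2.47 3.9;0 0 0.73 -3.25 5.2;0 0 1.14 -3.98 6.5;0 0 1.63 -4.66 7.8;0 0 2.19 -5.28 9.1;0 0 2.82 -5.84 10.5;0 0 3.5 -6.32 11.8;0 0 4.24 -6.71 13.1;0 0 5.02 -7.02 14.4;0 0 5.83 -7.24 15.7",
)

```text
time_s: 8.25
eef_pos: [535.7, -217.2, 33.5]
ee_rot: [0.51, 0.49, 0.51, -0.49]
force: [-2.7, 1.0, 5.6]
grip_width: 0.202
```

```bash
python3 - <<'E'
from h import *
plan([])
p=capture('wrist'); save(p,'w7')
s=ctrl.sense(); ax=np.array([609.5,-214]); 
d=np.array(s['eef_pos'][:2])-ax; print(np.hypot(*d),np.degrees(np.arctan2(-d[1],-d[0])))
E
```

```text
now [ 535.7 -217.2   33.5] yaw -87.7 grip 0.202 t 8.2 F [-2.7  1.   5.6]
73.73916340354815 2.698436726040213
```

View pics/w7.png

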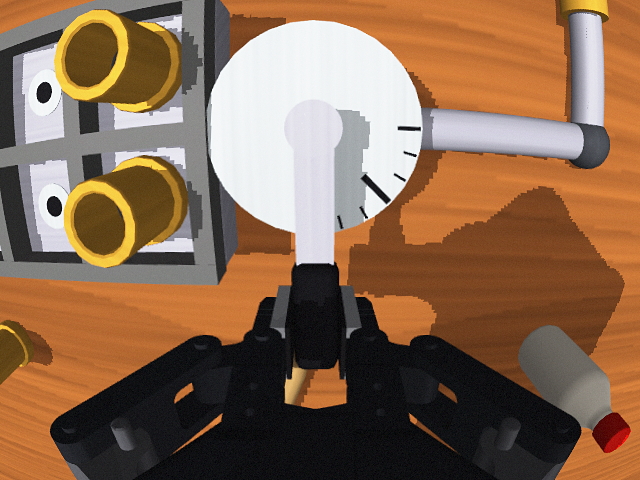

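```bash
python3 - <<'E'
from h import *
s=ctrl.sense(); p=capture('wrist')
c=(wz(p,s,(208,127),55)+wz(p,s,(423,127),55))/2; c2=(wz(p,s,(314,20),55)+wz(p,s,(314,233),55))/2
print('disc',c,c2)
C=c.copy()
for uv in [(408,129),(408,154),(399,177),(375,188),(364,211),(341,222)]:
    m=wz(p,s,uv,55); d=m-C; print(uv,np.hypot(*d[:2]).round(1),np.degrees(np.arctan2(-d[1],-d[0])).round(1))
sp=wz(p,s,(314,127),86); e=wz(p,s,(316,265),86); d=e-sp; print('lever',sp,np.degrees(np.arctan2(-d[1],-d[0])))
# rack outer -y face top edge z=58
a=wz(p,s,(230,2),58); b=wz(p,s,(217,283),58); d=b-a; print('rack edge',a,b,np.degrees(np.arctan2(-d[1],-d[0])),np.hypot(*d[:2]))
E
```

```text
disc [ 610.8771074  -216.95850833   55.        ] [ 609.70738892 -216.32895035   55.        ]
(408, 129) 38.7 90.3
(408, 154) 40.8 75.2
(399, 177) 41.6 60.4
(375, 188) 36.7 45.3
(364, 211) 42.3 31.5
(341, 222) 43.1 16.7
lever [ 609.80219958 -216.36671554   86.        ] 2.811503909931289
rack edge [ 662.89542503 -180.03475204   58.        ] [ 539.78662216 -174.34490751   58.        ] -2.646214088191368 123.24021938313385
```

```bash
python3 - <<'E'
from h import *
im=cv2.imread('pics/w7.png')
cv2.imwrite('pics/w7z.png',cv2.resize(im[0:300,0:240],None,fx=2.5,fy=2,interpolation=cv2.INTER_CUBIC))
E
```

```text
(no output)
```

View pics/w7z.png

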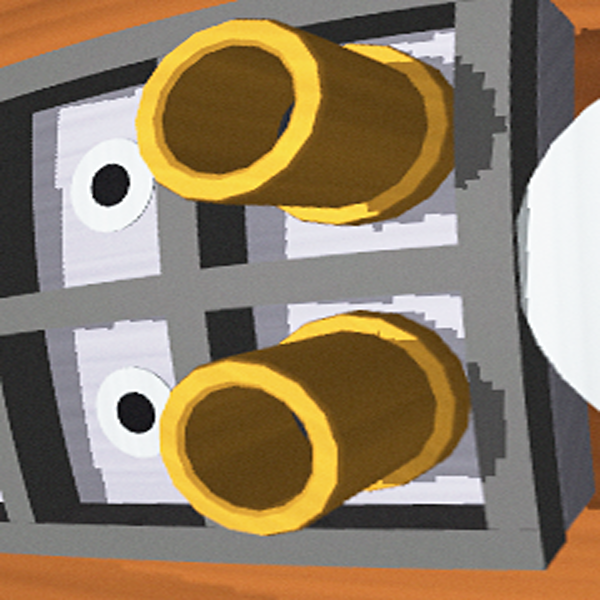

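```bash
python3 - <<'E'
from h import *
s=ctrl.sense(); p=capture('wrist')
Z=lambda u,v,z: wz(p,s,(u/2.5,v/2),z)
n5=Z(111,184,40); n2=Z(137,412,40); print('n5',n5,'n2',n2, n5-n2, np.degrees(np.arctan2(*(n5-n2)[[1,0]])))
a=Z(510,5,58); b=Z(545,568,58); print('edge',a,b,np.linalg.norm(a-b),np.degrees(np.arctan2(*(a-b)[[1,0]])))
# top of loaded bushes bore centers z=90
print('loaded6',Z(231,110,90),'loaded3',Z(249,448,90))
E
```

```text
n5 [633.45363925 -68.80556619  40.        ] n2 [569.63043434 -72.41459739  40.        ] [63.82320491  3.6090312   0.        ] 3.2364760746508714
edge [ 663.14010082 -167.87146819   58.        ] [ 538.98872636 -174.75564171   58.        ] 124.34209113088765 3.1737915136573176
loaded6 [ 637.78283838 -135.67864572   90.        ] loaded3 [ 575.04056715 -136.71141433   90.        ]
```

Call:
send_rows(
  rows="0.5 0 0 0 0;0.5 0 0 0 0;0.5 0 0 0 0;0.5 0 0 0 0;0.5 -4 0 0 0;0.5 -8 0 0 0;0.5 -12 0 0 0;0.5 -16 0 0 0;0.5 -16 0 0 0",
)

```text
time_s: 9.3
eef_pos: [538.0, -218.9, 199.0]
ee_rot: [0.515, 0.489, 0.507, -0.488]
force: [-0.5, -0.5, -0.0]
grip_width: 0.501
```

```bash
cat > spares.py <<'E'
from h import *
from scipy.optimize import least_squares
def spares():
    s=[capture(n) for n in('top','side')]; g=[gold(p) for p in s]; out=[]
    for t in g[0]:
        x0=least_squares(lambda x:proj(s[0],[x[0],x[1],25])[0]-t[:2],[500,0]).x; best=None
        for q in g[1]:
            e=lambda x:np.r_[model_mask_centroid(s[0],x)-t[:2],model_mask_centroid(s[1],x)-q[:2]]
            r=least_squares(e,[*x0,3.],diff_step=[1e-3,3e-3,.3])
            if best is None or r.cost<best.cost: best=r
        if best.cost<6: out.append(np.r_[best.x,best.cost])
    return np.array(out)
if __name__=='__main__': print(spares().round(1))
E
python3 spares.py; python3 - <<'E'
from h import *
p=capture('wrist'); save(p,'w8'); plan([(436,46,130,-42)])
E
```

```text
[[ 4.355e+02  4.330e+01 -5.700e+00  0.000e+00]
 [ 4.311e+02  3.594e+02 -4.100e+00  0.000e+00]
 [ 4.416e+02  2.319e+02 -4.500e+00  0.000e+00]
 [ 5.373e+02  2.354e+02 -4.600e+00  0.000e+00]
 [ 5.738e+02 -1.367e+02  3.980e+01  1.000e-01]
 [ 5.736e+02  3.410e+02 -4.400e+00  0.000e+00]
 [ 6.284e+02 -6.500e+00  3.960e+01  1.000e-01]
 [ 6.385e+02 -1.352e+02  3.940e+01  0.000e+00]]
now [ 535.8 -217.5  192.4] yaw -87.5 grip 0.497 t 9.4 F [ 0.  -0.9 -0.3]
[6.24, -8.8, -26.77, -9.09]
```

View pics/w8.png

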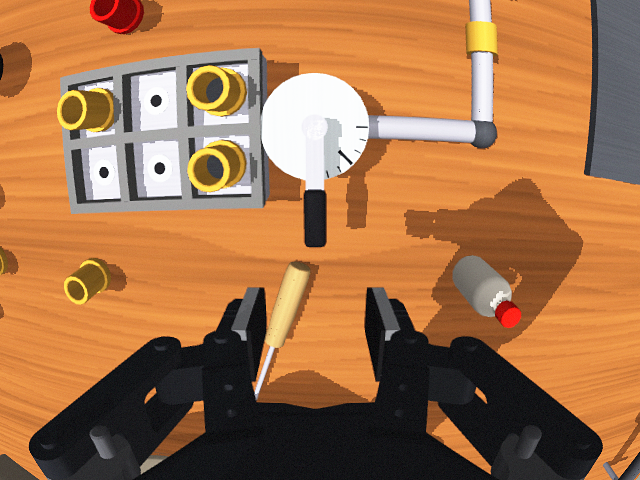

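Call:
send_rows(
  rows="1 0 -1.5 -4.5 -1.5;1 0 -3 -9 -3;1 0 -4.5 -13.5 -4.5;1 0 -6 -18 -6;1 2 -7.5 -22.5 -7.5;1 4 -8.8 -26.8 -9.1;1 6.2 -8.8 -26.8 -9.1;1 6.2 -8.8 -26.8 -9.1;1 6.2 -8.8 -26.8 -9.1",
)

```text
time_s: 10.35
eef_pos: [436.2, 45.8, 131.1]
ee_rot: [0.66, 0.253, 0.661, -0.254]
force: [0.5, 0.1, 0.2]
grip_width: 1.001
```

```bash
python3 - <<'E'
from h import *
p=capture('wrist'); save(p,'w9'); s=ctrl.sense(); plan([(436,46,130,-42)])
for d in nets.spot_point(p,'spare1_c'): print(np.round(d['location'],1),d['confidence'])
im=cv2.cvtColor(p['pixels'],cv2.COLOR_RGB2BGR)
for x,y,z in [(435.5,44.5,50)]: print(wproj(p,s,[x,y,z]))
E
```

```text
now [436.7  45.5 131.7] yaw -42.0 grip 1.0 t 10.4 F [-0.3 -0.2  0.2]
[0.17, -0.01, -0.09, -0.01]
[437.4  48.9  22.7] 0.91
[[313.2322898  229.68774211]]
```

View pics/w9.png

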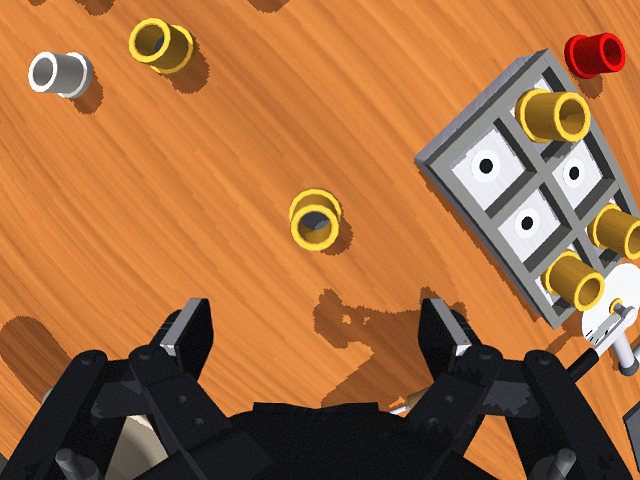

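```bash
python3 - <<'E'
from h import *
p=capture('wrist'); s=ctrl.sense()
b=wz(p,s,(316,228),50); print('top',b, 'flange ring', wz(p,s,(315.5,209),5))
for n,uv in (('p1',(486,166)),('p2',(527,223)),('p5',(574,173))): print(n,wz(p,s,uv,40))
plan([(b[0],b[1],60,-42),(b[0],b[1],-4,-42)])
E
```

```text
top [438.06532103  43.9005408   50.        ] flange ring [440.31120005  46.79991925   5.        ]
p1 [567.65570999  -9.06682795  40.        ]
p2 [570.98592112 -73.16988768  40.        ]
p5 [635.28916474 -70.01351868  40.        ]
now [436.9  45.3 131.9] yaw -42.0 grip 1.001 t 10.5 F [ 0.1 -0.2 -0. ]
[7.19, -0.03, 0.18, -0.01]
[13.59, -0.03, 0.18, -0.01]
```

Call:
send_rows(
  rows="1 4 0 0.1 0;1 8 0 0.1 0;1 11 0 0.1 0;1 13.5 0 0.1 0;1 13.5 0 0.1 0;0 13.5 0 0.1 0;0 13.5 0 0.1 0;0 13.5 0 0.1 0;0 13.5 0 0.1 0;0 13.5 0 0.1 0;0 13.5 0 0.1 0;0 13.5 0 0.1 0",
  grip_force=50,
)

```text
time_s: 11.7
eef_pos: [437.6, 45.4, -2.4]
ee_rot: [0.661, 0.253, 0.66, -0.253]
force: [-2.9, -0.3, 10.3]
grip_width: 0.403
```

```bash
python3 - <<'E'
from h import *
p=capture('wrist'); save(p,'w10'); plan([])
p=capture('side');im=cv2.cvtColor(p['pixels'],cv2.COLOR_RGB2BGR)
cv2.imwrite('pics/s10z.png',cv2.resize(im[200:320,270:430],None,fx=5,fy=5,interpolation=cv2.INTER_CUBIC))
E
```

```text
now [437.6  45.4  -2.4] yaw -41.9 grip 0.403 t 11.8 F [-4.1 -0.3  9.2]
```

View pics/w10.png

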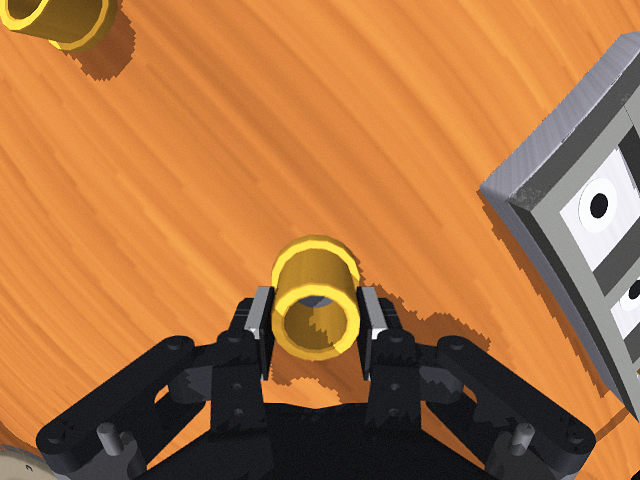

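View pics/s10z.png

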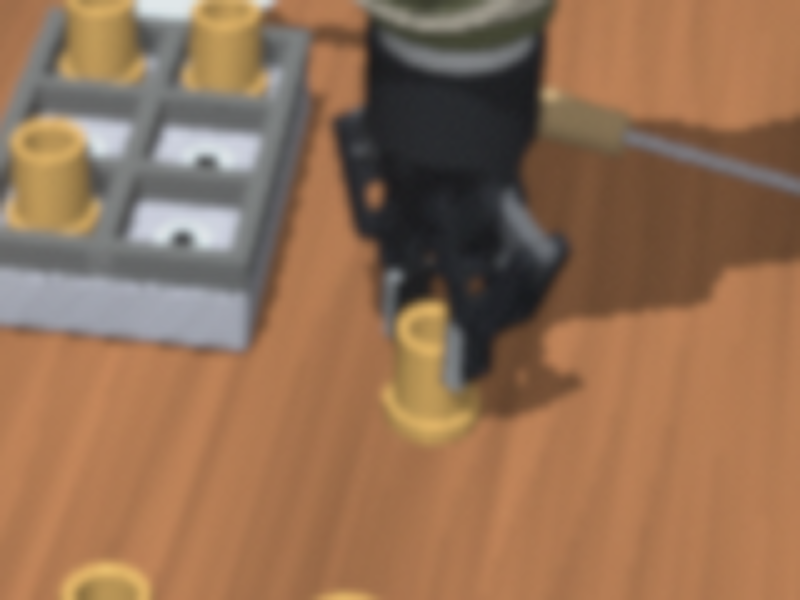

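```bash
python3 - <<'E'
from h import *
p=capture('wrist'); s=ctrl.sense(); b=wz(p,s,(317,322),50); e=b[:2]-np.array(s['eef_pos'])[:2]; print('bush top',b,'off',e)
plan([(437.6,45.4,138,-42),(634.5-e[0],-69-e[1],138,-42)])
E
```

```text
bush top [439.47105682  44.7833374   50.        ] off [ 1.81891492 -0.55593609]
now [437.7  45.3  -2.4] yaw -41.9 grip 0.401 t 11.8 F [-2.9 -0.8 11. ]
[-14.04, 0.0, -0.01, 0.01]
[-14.04, 4.57, 22.11, 0.01]
```

Call:
send_rows(
  rows="0 -4 0 0 0;0 -8 0 0 0;0 -11 0 0 0;0 -14 0 0 0;0 -14 1 4.5 0;0 -14 1.9 9 0;0 -14 2.8 13.5 0;0 -14 3.7 18 0;0 -14 4.6 22.2 0;0 -14 4.6 22.2 0;0 -14 4.6 22.2 0;0 -14 4.6 22.2 0",
)

```text
time_s: 13.05
eef_pos: [632.1, -68.1, 136.5]
ee_rot: [0.66, 0.253, 0.661, -0.253]
force: [-0.2, 0.2, -1.9]
grip_width: 0.399
```

```bash
python3 - <<'E'
from h import *
p=capture('wrist'); save(p,'w11'); plan([(634,-69,38,-42)])
E
```

```text
now [632.1 -68.  136.8] yaw -41.9 grip 0.4 t 13.1 F [-1.1  0.5 -2.2]
[9.88, 0.05, 0.21, 0.02]
```

View pics/w11.png

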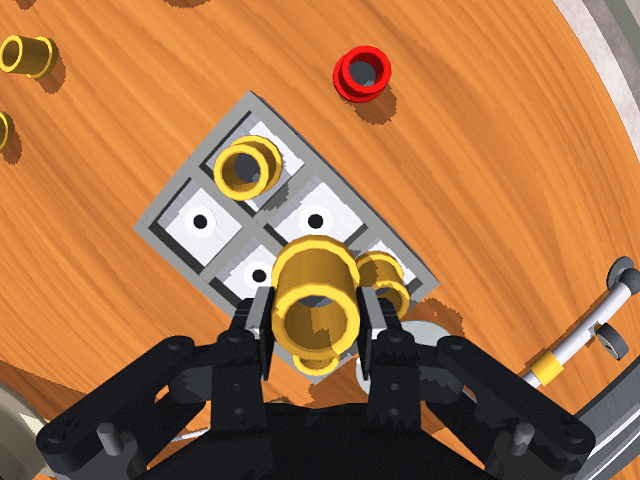

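```bash
python3 - <<'E'
from h import *
p=capture('wrist'); s=ctrl.sense(); f=s['eef_pos'][2]+2.4
for n,uv in (('p5',(316,221)),('p1',(200,221)),('p2',(259,275))): print(n,wz(p,s,uv,40).round(1))
print('bush top',wz(p,s,(316,321),f+50).round(1), 'tcp',np.round(s['eef_pos'],1))
E
```

```text
p5 [634.2 -68.6  40. ]
p1 [566.8  -7.5  40. ]
p2 [570.2 -71.3  40. ]
bush top [634.2 -68.  189.4] tcp [632.3 -68.1 137. ]
```

Call:
send_rows(
  rows="0 4 0 0 0;0 7 0 0 0;0 8.5 0 0 0;0 9.4 0 0 0;0 9.9 0 0 0;0 9.9 0 0 0;0 9.9 0 0 0",
)

```text
time_s: 13.85
eef_pos: [633.4, -68.9, 38.5]
ee_rot: [0.661, 0.253, 0.66, -0.253]
force: [-0.3, -0.5, -2.8]
grip_width: 0.399
```

```bash
python3 - <<'E'
from h import *
p=capture('wrist'); save(p,'w12'); plan([])
E
```

```text
now [633.4 -68.9  38.3] yaw -42.0 grip 0.405 t 13.9 F [ 0.5 -0.4 -2.5]
```

View pics/w12.png

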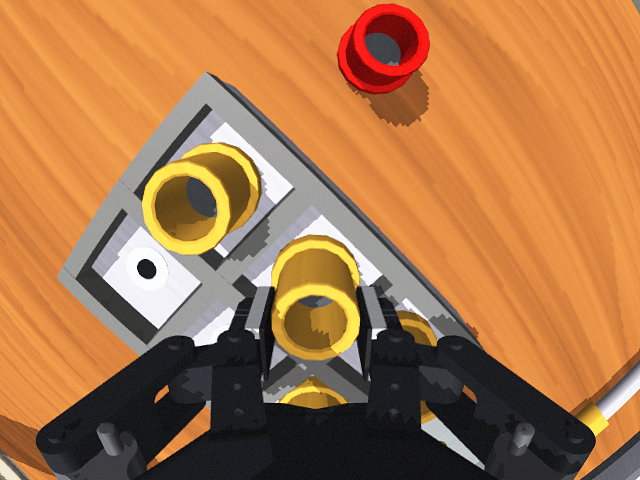

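Call:
send_rows(
  rows="0 0.1 0 0 0;0.75 0.1 0 0 0;0.75 0.1 0 0 0;0.75 0.1 0 0 0;0.75 0.1 0 0 0;0.75 -3 0 0 0;0.75 -7 0 0 0;0.75 -11 0 0 0;0.75 -14 0 0 0",
)

```text
time_s: 14.8
eef_pos: [633.2, -68.9, 180.2]
ee_rot: [0.661, 0.253, 0.659, -0.253]
force: [0.6, 0.0, 0.4]
grip_width: 0.751
```

```bash
python3 spares.py; python3 - <<'E'
from h import *
p=capture('wrist'); save(p,'w13'); plan([(442,233,130,-42)])
E
```

```text
[[431.1 359.5  -4.2   0. ]
 [441.6 231.8  -4.4   0. ]
 [537.3 235.3  -4.6   0. ]
 [573.4 340.9  -4.3   0. ]]
now [633.6 -69.  179.2] yaw -42.0 grip 0.749 t 14.9 F [ 0.7  0.6 -0.4]
[4.92, 9.65, -34.44, 0.01]
```

View pics/w13.png

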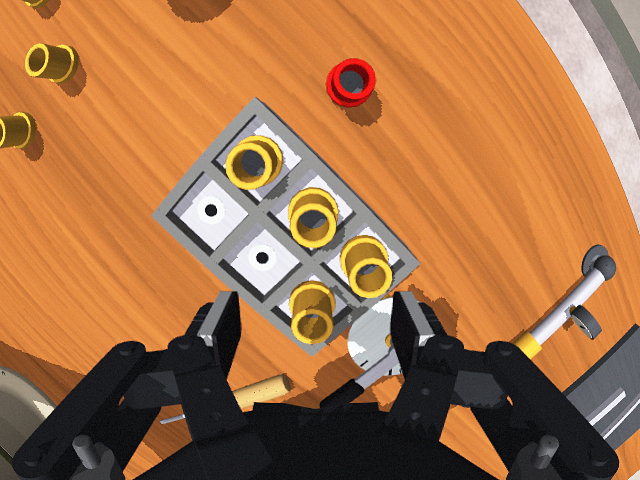

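Call:
send_rows(
  rows="1 0 1.3 -4.6 0;1 0 2.6 -9.2 0;1 0 3.9 -13.8 0;1 0 5.2 -18.4 0;1 0 6.5 -23 0;1 1 7.8 -27.6 0;1 3 9 -32 0;1 4.9 9.6 -34.4 0;1 4.9 9.6 -34.4 0;1 4.9 9.6 -34.4 0",
)

```text
time_s: 15.95
eef_pos: [440.9, 232.4, 127.6]
ee_rot: [0.66, 0.252, 0.661, -0.253]
force: [-0.8, -0.6, 0.9]
grip_width: 1.0
```

```bash
python3 - <<'E'
from h import *
p=capture('wrist'); save(p,'w14'); s=ctrl.sense(); plan([])
print(wproj(p,s,[[443,232.5,50]]))
E
```

```text
now [441.6 232.1 128.2] yaw -42.0 grip 1.001 t 16.0 F [-0.6  0.1 -0.1]
[[314.57601186 227.27075883]]
```

View pics/w14.png

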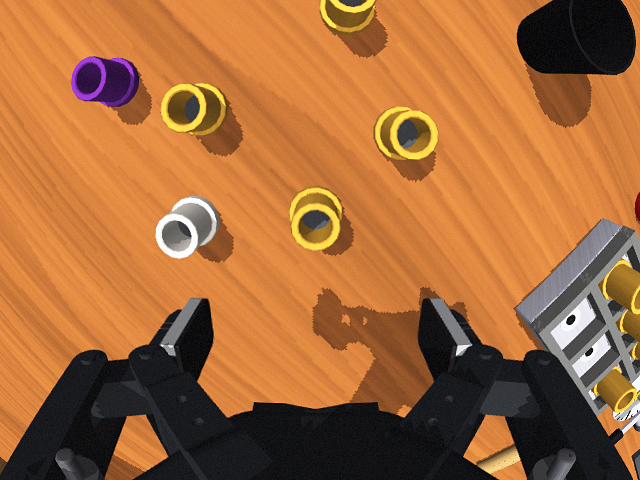

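```bash
python3 - <<'E'
from h import *
p=capture('wrist'); s=ctrl.sense()
a=wz(p,s,(316,227),50); b=wz(p,s,(180,236),50); print(a,b,np.linalg.norm(a-b)); plan([(a[0]-.5,a[1]+.8,-3,-42)])
E
```

```text
[444.24097098 231.71331749  50.        ] [364.08340433 294.9884289   50.        ] 102.12235413456825
now [442.  231.9 128.5] yaw -42.0 grip 0.998 t 16.1 F [-0.2 -0.2  0.4]
[13.15, 0.16, 0.08, -0.0]
```

Call:
send_rows(
  rows="1 4 0.1 0.1 0;1 8 0.1 0.1 0;1 11 0.1 0.1 0;1 13.1 0.1 0.1 0;1 13.1 0.1 0.1 0;0 13.1 0.1 0.1 0;0 13.1 0.1 0.1 0;0 13.1 0.1 0.1 0;0 13.1 0.1 0.1 0;0 13.1 0.1 0.1 0;0 13.1 0.1 0.1 0;0 13.1 0.1 0.1 0",
)

```text
time_s: 17.25
eef_pos: [443.3, 232.8, -1.4]
ee_rot: [0.661, 0.253, 0.66, -0.253]
force: [-2.3, -0.4, 7.5]
grip_width: 0.399
```

```bash
python3 - <<'E'
from h import *
p=capture('wrist'); save(p,'w15'); s=ctrl.sense(); plan([(442,232,138,-42),(566.2,-8,138,-42)])
E
```

```text
now [443.3 232.8  -1.4] yaw -41.9 grip 0.4 t 17.3 F [-2.5 -1.3  7.9]
[-13.94, -0.14, -0.04, 0.01]
[-13.94, -9.69, 25.24, 0.01]
```

View pics/w15.png

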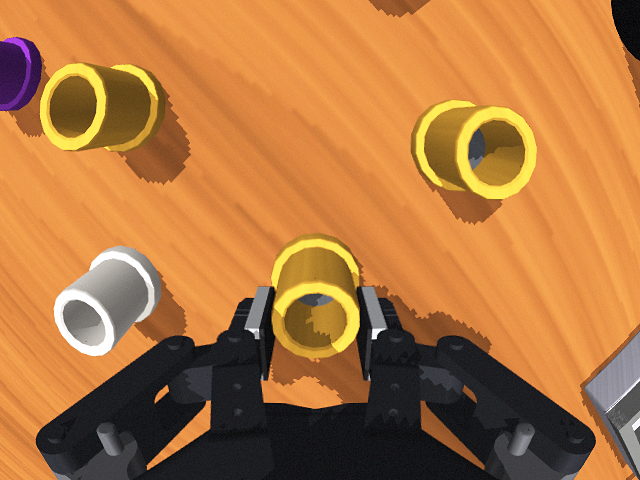

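Call:
send_rows(
  rows="0 -4 0 0 0;0 -8 0 0 0;0 -11 0 0 0;0 -14 0 0 0;0 -14 -1.6 4.2 0;0 -14 -3.2 8.4 0;0 -14 -4.8 12.6 0;0 -14 -6.4 16.8 0;0 -14 -8 21 0;0 -14 -9.7 25.2 0;0 -14 -9.7 25.2 0;0 -14 -9.7 25.2 0",
)

```text
time_s: 18.5
eef_pos: [565.0, -8.5, 137.1]
ee_rot: [0.66, 0.254, 0.66, -0.254]
force: [0.1, 0.2, -1.8]
grip_width: 0.405
```

```bash
python3 - <<'E'
from h import *
p=capture('wrist'); save(p,'w16'); plan([(566.2,-8.6,39,-42)])
E
```

```text
now [564.7  -7.6 137.2] yaw -42.0 grip 0.401 t 18.6 F [-0.1  0.  -1.7]
[9.82, 0.02, 0.18, 0.01]
```

View pics/w16.png

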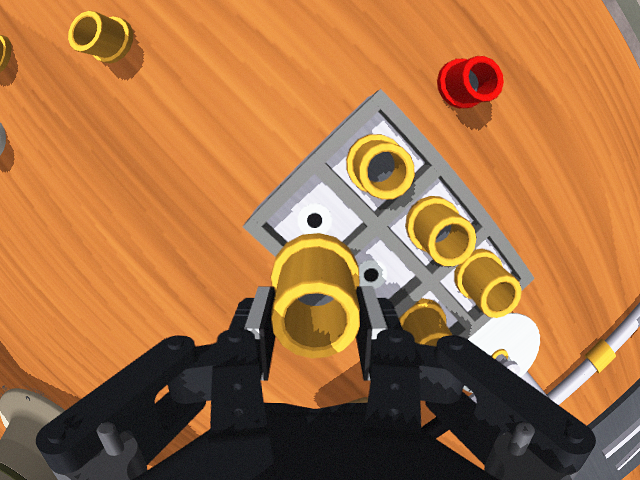

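Call:
send_rows(
  rows="0 4 0 0.05 0;0 7 0 0.05 0;0 8.5 0 0.05 0;0 9.4 0 0.05 0;0 9.8 0 0.05 0;0 9.8 0 0.05 0;0 9.8 0 0.05 0",
)

```text
time_s: 19.25
eef_pos: [566.1, -8.1, 40.3]
ee_rot: [0.661, 0.253, 0.66, -0.253]
force: [-0.7, -0.2, -1.6]
grip_width: 0.398
```

```bash
python3 - <<'E'
from h import *
p=capture('wrist'); save(p,'w17'); plan([])
E
```

```text
now [566.1  -8.3  40.3] yaw -41.9 grip 0.399 t 19.3 F [ 0.9 -1.1 -2.2]
```

View pics/w17.png

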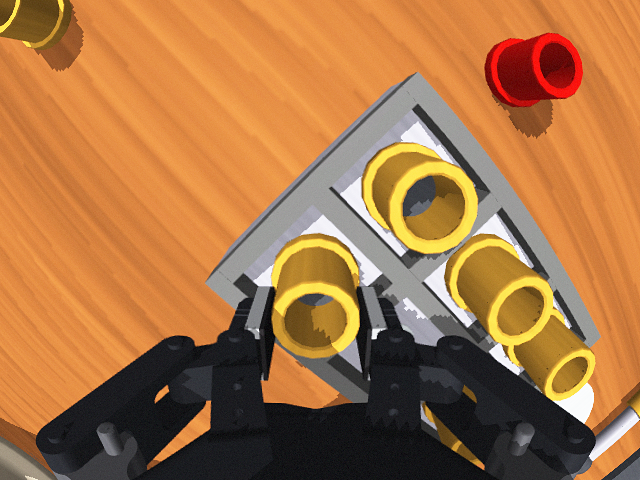

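Bush sits inside pocket 1 (flange at about (315,265), in the pocket's walls). Lower 1.5 mm, release, rise.

Call:
send_rows(
  rows="0 0.15 0 0 0;0 0.15 0 0 0;0.75 0.15 0 0 0;0.75 0.15 0 0 0;0.75 0.15 0 0 0;0.75 0.15 0 0 0;0.75 -3 0 0 0;0.75 -7 0 0 0;0.75 -11 0 0 0;0.75 -14 0 0 0",
)

```text
time_s: 20.3
eef_pos: [565.9, -8.3, 181.9]
ee_rot: [0.661, 0.253, 0.659, -0.253]
force: [0.6, 0.5, -0.1]
grip_width: 0.748
```

```bash
python3 spares.py; python3 - <<'E'
from h import *
p=capture('wrist'); save(p,'w18'); plan([(538.5,236,128,-42)])
E
```

```text
[[ 4.311e+02  3.595e+02 -4.100e+00  0.000e+00]
 [ 5.371e+02  2.354e+02 -4.600e+00  0.000e+00]
 [ 5.731e+02 -1.367e+02  3.970e+01  2.000e-01]
 [ 5.735e+02  3.409e+02 -4.200e+00  0.000e+00]
 [ 6.543e+02 -1.459e+02 -1.880e+01  2.000e-01]]
now [566.3  -8.4 180.9] yaw -41.9 grip 0.749 t 20.4 F [-0.3 -0.1 -0.1]
[5.29, 16.32, -18.4, 0.01]
```

View pics/w18.png

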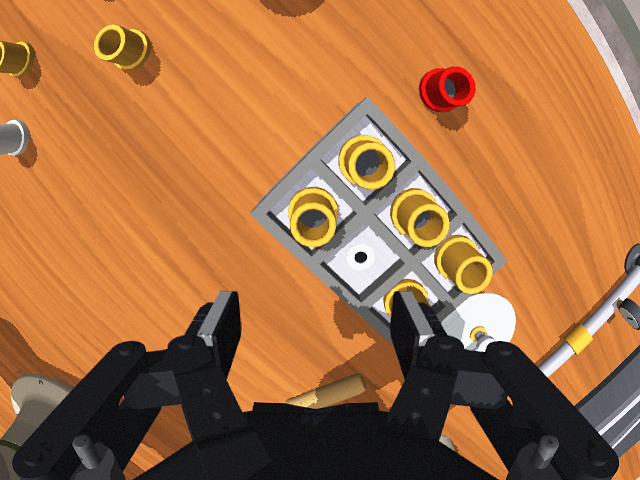

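Call:
send_rows(
  rows="1 0 2.7 -3.1 0;1 0 5.4 -6.2 0;1 0 8.1 -9.3 0;1 0 10.8 -12.4 0;1 1 13.5 -15.5 0;1 3 16.3 -18.4 0;1 5.2 16.3 -18.4 0;1 5.2 16.3 -18.4 0;1 5.2 16.3 -18.4 0",
)

```text
time_s: 21.35
eef_pos: [537.5, 235.4, 126.9]
ee_rot: [0.66, 0.253, 0.661, -0.254]
force: [-0.4, -0.4, 1.5]
grip_width: 1.001
```

```bash
python3 - <<'E'
from h import *
p=capture('wrist'); save(p,'w19'); s=ctrl.sense(); plan([])
print(wproj(p,s,[[538.5,236,50]]))
E
```

```text
now [538.  235.3 127.8] yaw -42.0 grip 1.0 t 21.4 F [-0.   0.1 -0.1]
[[313.41565684 228.06996159]]
```

View pics/w19.png

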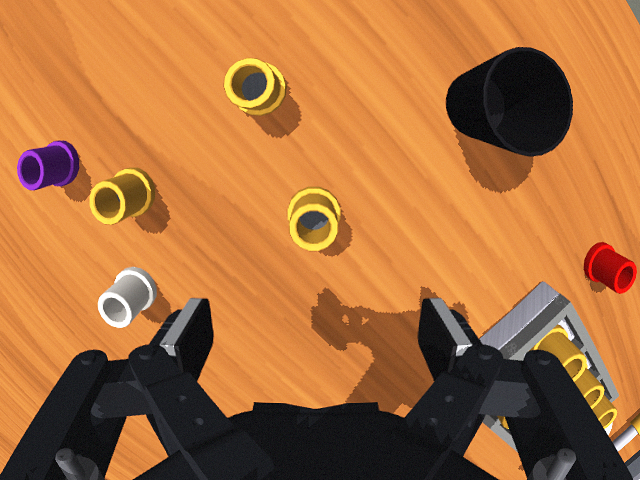

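Bush at (314,227), same relative position as before; cup is clear at (510,100). Descend 13.0 cm and grip.

Call:
send_rows(
  rows="1 4 0.1 0 0;1 8 0.1 0 0;1 11 0.1 0 0;1 13 0.1 0 0;1 13 0.1 0 0;0 13 0.1 0 0;0 13 0.1 0 0;0 13 0.1 0 0;0 13 0.1 0 0;0 13 0.1 0 0;0 13 0.1 0 0;0 13 0.1 0 0",
)

```text
time_s: 22.6
eef_pos: [539.0, 236.9, -1.2]
ee_rot: [0.661, 0.253, 0.66, -0.253]
force: [-2.2, -0.7, 6.0]
grip_width: 0.404
```

```bash
python3 - <<'E'
from h import *
p=capture('wrist'); save(p,'w20'); plan([(538,236,138,-42),(569.4,-72.4,138,-42)])
E
```

```text
now [539.  236.9  -1.2] yaw -41.9 grip 0.399 t 22.6 F [-2.3 -0.3  6.3]
[-13.92, -0.13, -0.02, 0.01]
[-13.92, -20.97, 22.93, 0.01]
```

View pics/w20.png

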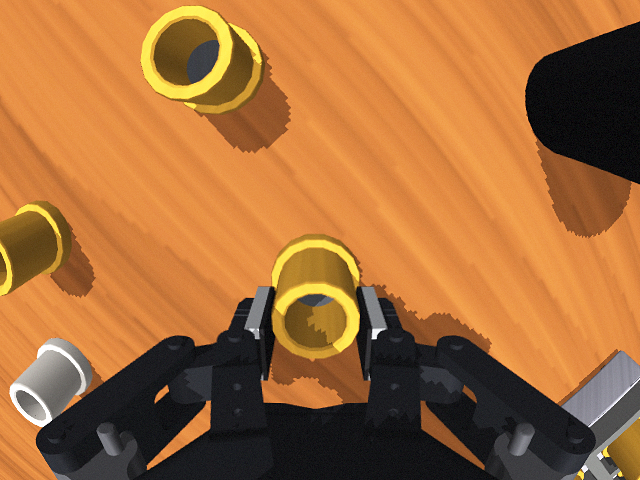

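Call:
send_rows(
  rows="0 -4 0 0 0;0 -8 0 0 0;0 -11 0 0 0;0 -14 0 0 0;0 -14 -3 3.3 0;0 -14 -6 6.6 0;0 -14 -9 9.9 0;0 -14 -12 13.2 0;0 -14 -15 16.5 0;0 -14 -18 19.8 0;0 -14 -21 22.9 0;0 -14 -21 22.9 0",
)

```text
time_s: 23.85
eef_pos: [568.2, -77.4, 137.3]
ee_rot: [0.66, 0.254, 0.659, -0.255]
force: [0.1, 1.6, -2.5]
grip_width: 0.4
```

Call:
send_rows(
  rows="0 0 0 0 0;0 0 0 0 0",
)

```text
time_s: 24.05
eef_pos: [568.1, -71.7, 137.4]
ee_rot: [0.66, 0.253, 0.66, -0.253]
force: [0.2, -0.1, -2.6]
grip_width: 0.399
```

```bash
python3 - <<'E'
from h import *
p=capture('wrist'); save(p,'w21'); plan([(569.4,-72.4,39.5,-42)])
E
```

```text
now [568.2 -71.4 137.4] yaw -41.9 grip 0.398 t 24.1 F [ 0.   0.9 -2.3]
[9.79, 0.01, 0.16, 0.03]
```

View pics/w21.png

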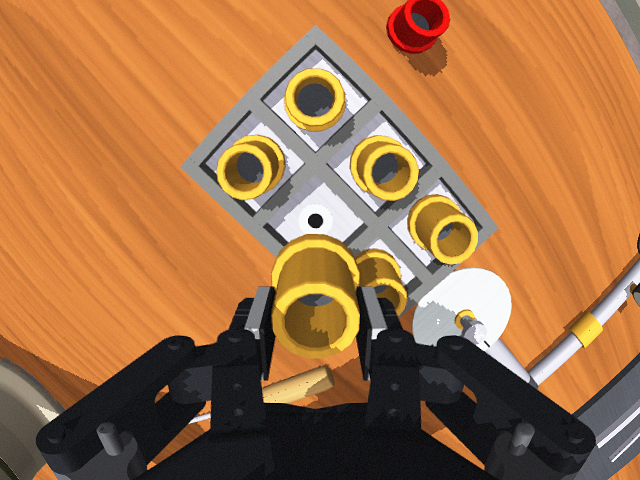

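Nozzle of pocket 2 at (316,221), the same relative place as in the earlier two placings. Descend.

Call:
send_rows(
  rows="0 4 0 0 0;0 7 0 0 0;0 8.5 0 0 0;0 9.4 0 0 0;0 9.8 0 0 0;0 9.8 0 0 0;0 9.8 0 0 0",
)

```text
time_s: 24.8
eef_pos: [568.8, -72.5, 40.2]
ee_rot: [0.661, 0.253, 0.66, -0.253]
force: [-0.8, 0.0, -2.8]
grip_width: 0.399
```

```bash
python3 - <<'E'
from h import *
p=capture('wrist'); save(p,'w22'); plan([])
E
```

```text
now [568.8 -72.6  40.2] yaw -41.9 grip 0.399 t 24.9 F [-0.3  0.5 -2.5]
```

View pics/w22.png

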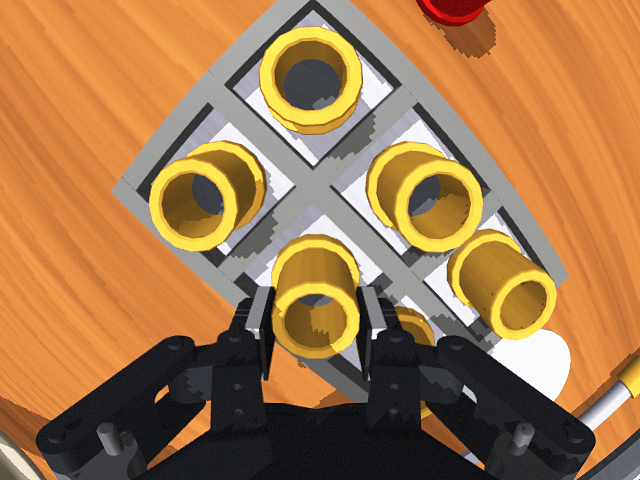

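Call:
send_rows(
  rows="0 0.15 0 0 0;0 0.15 0 0 0;0.75 0.15 0 0 0;0.75 0.15 0 0 0;0.75 0.15 0 0 0;0.75 0.15 0 0 0;0.75 -3 0 0 0;0.75 -7 0 0 0;0.75 -11 0 0 0;0.75 -14 0 0 0;0.75 -14 0 0 0",
)

```text
time_s: 25.95
eef_pos: [570.0, -73.1, 183.7]
ee_rot: [0.663, 0.253, 0.657, -0.253]
force: [0.4, -0.7, -1.1]
grip_width: 0.755
```

```bash
python3 - <<'E'
from h import *
p=capture('wrist'); save(p,'w23'); plan([(535.5,-217,180,-87.5)])
for n in('top','side'):
    q=capture(n); im=cv2.cvtColor(q['pixels'],cv2.COLOR_RGB2BGR)
    c=im[160:280,300:520] if n=='top' else im[160:400,200:420]
    cv2.imwrite('pics/%s23.png'%n,cv2.resize(c,None,fx=3 if n=='top' else 2.5,fy=3 if n=='top' else 2.5,interpolation=cv2.INTER_CUBIC))
E
```

```text
now [569.  -72.8 180.9] yaw -42.0 grip 0.755 t 26.0 F [-0.6 -0.1 -1. ]
[0.09, -12.96, 7.15, 9.11]
```

View pics/w23.png

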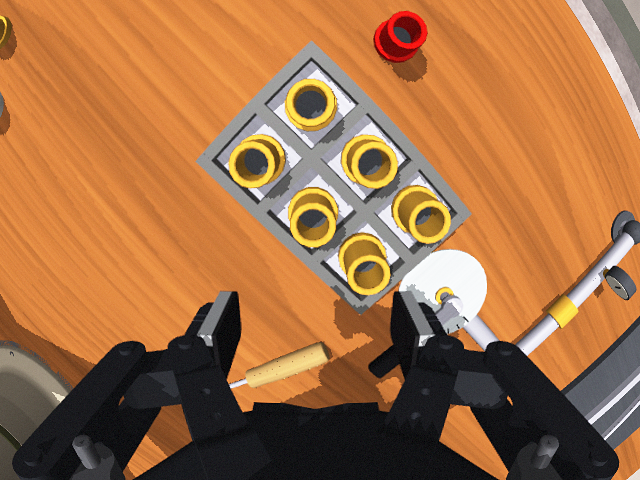

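View pics/side23.png

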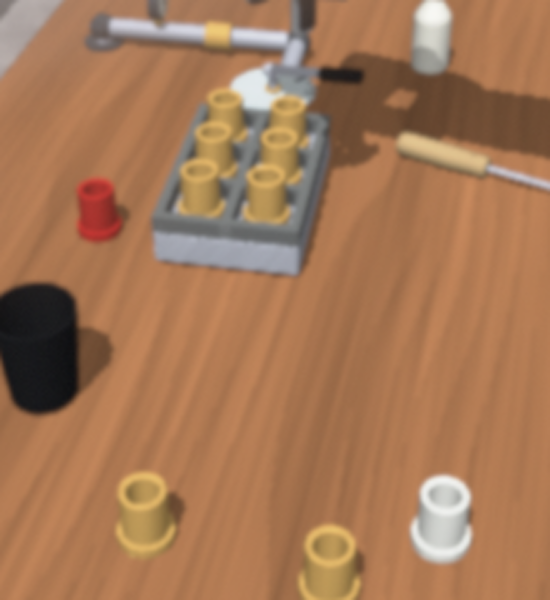

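```bash
python3 spares.py; python3 - <<'E'
from h import *
p=capture('wrist'); s=ctrl.sense()
P={1:(252,163),4:(311,104),2:(313,225.5),5:(372,162),6:(430,222),3:(368,275)}
c=np.array([602,-70.4]);a=np.radians(3.2);Rr=np.array([[np.cos(a),-np.sin(a)],[np.sin(a),np.cos(a)]])
for i in sorted(P):
    t=c+Rr@[(-32,32)[(i-1)//3],(64,0,-64)[(i-1)%3]]
    print(i,(wz(p,s,P[i],90)[:2]-t).round(1))
E
```

```text
[[431.1 359.3  -4.2   0. ]
 [573.4 341.   -4.1   0. ]]
1 [-0.6 -0.1]
2 [-3.  0.]
3 [-1.5  5.9]
4 [-5.3 -1.1]
5 [-3.9  3.4]
6 [-2.5  3.3]
```

Call:
send_rows(
  rows="0.4 0 -2.6 1.4 1.7;0.4 0 -5.2 2.8 3.4;0.4 0 -7.8 4.2 5.1;0.4 0 -10.4 5.6 6.8;0.4 0 -13 7.1 8.5;0.4 0 -13 7.1 9.1;0.4 0 -13 7.1 9.1;0.4 0 -13 7.1 9.1",
)

```text
time_s: 27.05
eef_pos: [534.1, -216.3, 178.8]
ee_rot: [0.511, 0.488, 0.512, -0.488]
force: [-0.3, 1.0, 0.3]
grip_width: 0.401
```

```bash
python3 - <<'E'
from h import *
p=capture('wrist'); save(p,'w24'); plan([(535.5,-217,33.5,-87.5)])
E
```

```text
now [ 534.2 -216.1  178.9] yaw -87.3 grip 0.4 t 27.1 F [ 0.2 -0.5 -0.2]
[14.54, 0.13, 0.09, 0.04]
```

View pics/w24.png

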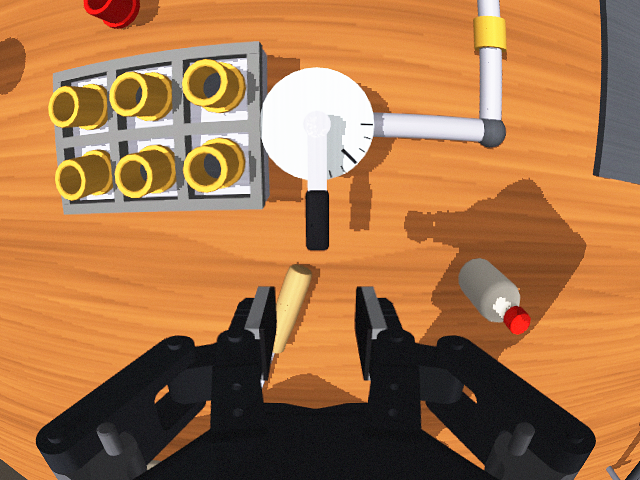

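Call:
send_rows(
  rows="0.4 4 0.1 0.1 0;0.4 8 0.1 0.1 0;0.4 11 0.1 0.1 0;0.4 13.5 0.1 0.1 0;0.4 14.5 0.1 0.1 0;0.4 14.5 0.1 0.1 0;0 14.5 0.1 0.1 0;0 14.5 0.1 0.1 0;0 14.5 0.1 0.1 0;0 14.5 0.1 0.1 0;0 14.5 0.1 0.1 0;0 14.5 0.1 0.1 0",
  grip_force=30,
)

```text
time_s: 28.3
eef_pos: [535.9, -217.8, 35.7]
ee_rot: [0.512, 0.489, 0.51, -0.488]
force: [-1.1, 1.7, 6.2]
grip_width: 0.206
```

```bash
python3 - <<'E'
from h import *
p=capture('wrist'); save(p,'w25')
arc(np.array([609.7,-214.5]),48.2,10)
E
```

```text
r 73.8 a0 2.6 off -90.02
now [ 535.9 -217.8   35.7] yaw -87.4 grip 0.2 t 28.4 F [-0.1  2.2  7.1]
[0.0, 0.02, 0.59, -0.91]
[0.0, 0.09, 1.17, -1.82]
[0.0, 0.21, 1.75, -2.74]
[0.0, 0.37, 2.31, -3.65]
[0.0, 0.58, 2.86, -4.56]
[0.0, 0.83, 3.39, -5.47]
[0.0, 1.12, 3.9, -6.38]
[0.0, 1.45, 4.39, -7.3]
[0.0, 1.82, 4.85, -8.21]
[0.0, 2.22, 5.27, -9.12]
```

View pics/w25.png

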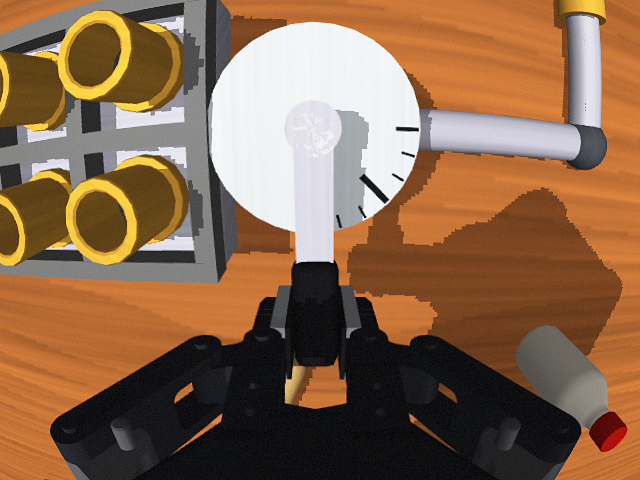

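Call:
send_rows(
  rows="0 0 0.02 0.59 -0.9;0 0 0.09 1.17 -1.8;0 0 0.21 1.75 -2.7;0 0 0.37 2.31 -3.6;0 0 0.58 2.86 -4.6;0 0 0.83 3.39 -5.5;0 0 1.12 3.9 -6.4;0 0 1.45 4.39 -7.3;0 0 1.82 4.85 -8.2;0 0 2.22 5.27 -9.1;0 0 2.22 5.27 -9.1;0 0 2.22 5.27 -9.1",
)

```text
time_s: 29.55
eef_pos: [561.0, -269.1, 35.7]
ee_rot: [0.661, 0.253, 0.659, -0.253]
force: [3.3, 4.6, 5.2]
grip_width: 0.203
```

```bash
python3 - <<'E'
from h import *
p=capture('wrist'); save(p,'w26'); plan([])
s=ctrl.sense(); d=np.array(s['eef_pos'][:2])-[609.7,-214.5]; print(np.hypot(*d),np.degrees(np.arctan2(-d[1],-d[0])))
E
```

```text
now [ 560.9 -269.1   35.7] yaw -41.9 grip 0.199 t 29.6 F [2.8 4.5 5.3]
73.21541019757375 48.250061980346906
```

View pics/w26.png

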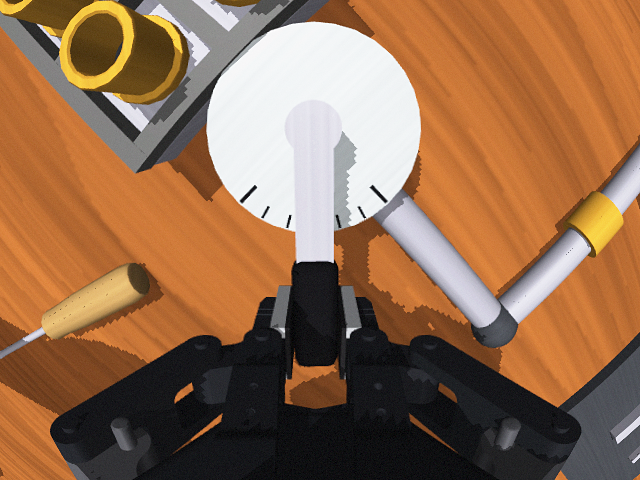

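Call:
send_rows(
  rows="0.4 0 0 0 0;0.4 0 0 0 0;0.4 0 0 0 0;0.4 0 0 0 0;0.4 0 0 0 0;0.4 0 0 0 0;0.4 0 0 0 0;0.4 0 0 0 0;0.4 0 0 0 0;0.4 0 0 0 0;0.4 0 0 0 0;0.4 0 0 0 0",
)

```text
time_s: 30.8
eef_pos: [559.8, -269.3, 34.3]
ee_rot: [0.66, 0.253, 0.66, -0.253]
force: [-0.4, 0.1, 0.4]
grip_width: 0.4
```

```bash
python3 - <<'E'
from h import *
p=capture('wrist'); save(p,'w27'); plan([])
E
```

```text
now [ 559.7 -269.3   34.3] yaw -42.0 grip 0.398 t 30.9 F [ 0.1 -0.3 -0.4]
```

View pics/w27.png

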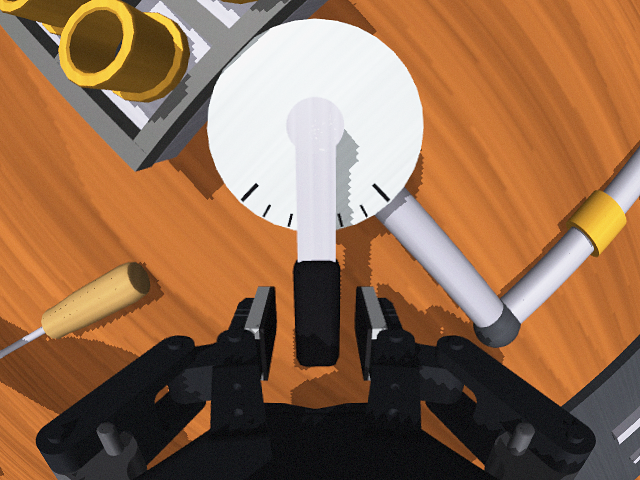

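The lever, now released at (317,310), stays on the long mark with the other marks symmetric about it. Let it blow for several seconds more.

Call:
send_rows(
  rows="0.4 0 0 0 0;0.4 0 0 0 0;0.4 0 0 0 0;0.4 0 0 0 0;0.4 0 0 0 0;0.4 0 0 0 0;0.4 0 0 0 0;0.4 0 0 0 0;0.4 0 0 0 0;0.4 0 0 0 0;0.4 0 0 0 0;0.4 0 0 0 0",
)

```text
time_s: 32.05
eef_pos: [559.7, -269.3, 34.3]
ee_rot: [0.66, 0.253, 0.66, -0.253]
force: [0.2, 0.1, -1.0]
grip_width: 0.402
```

Call:
send_rows(
  rows="0.4 0 0 0 0;0.4 0 0 0 0;0.4 0 0 0 0;0.4 0 0 0 0;0.4 0 0 0 0;0.4 0 0 0 0;0.4 0 0 0 0;0.4 0 0 0 0;0.4 0 0 0 0;0.4 0 0 0 0;0.4 0 0 0 0;0.4 0 0 0 0",
)

```text
time_s: 33.25
eef_pos: [559.7, -269.3, 34.3]
ee_rot: [0.66, 0.253, 0.66, -0.253]
force: [-0.1, -0.5, -0.7]
grip_width: 0.4
```

Call:
send_rows(
  rows="0.4 0 0 0 0;0.4 0 0 0 0;0.4 0 0 0 0;0.4 0 0 0 0;0.4 0 0 0 0;0.4 0 0 0 0;0.4 0 0 0 0;0.4 0 0 0 0;0.4 0 0 0 0;0.4 0 0 0 0;0.4 0 0 0 0;0.4 0 0 0 0",
)

```text
time_s: 34.45
eef_pos: [559.8, -269.3, 34.3]
ee_rot: [0.66, 0.253, 0.66, -0.253]
force: [-0.1, -0.7, -0.7]
grip_width: 0.401
```

Call:
send_rows(
  rows="0.4 0 0 0 0;0.4 0 0 0 0;0.4 0 0 0 0;0.4 0 0 0 0;0.4 0 0 0 0;0.4 0 0 0 0;0.4 0 0 0 0;0.4 0 0 0 0;0.4 0 0 0 0;0.4 0 0 0 0;0.4 0 0 0 0;0.4 0 0 0 0",
)

```text
time_s: 35.65
eef_pos: [559.7, -269.3, 34.3]
ee_rot: [0.66, 0.253, 0.66, -0.253]
force: [-0.0, -0.1, -0.2]
grip_width: 0.4
```

Call:
send_rows(
  rows="0.4 0 0 0 0;0.4 0 0 0 0;0.4 0 0 0 0;0.4 0 0 0 0;0.4 0 0 0 0;0.4 0 0 0 0;0 0 0 0 0;0 0 0 0 0;0 0 0 0 0;0 0 0 0 0;0 0 0 0 0;0 0 0 0 0",
)

```text
time_s: 36.85
eef_pos: [559.8, -269.4, 34.4]
ee_rot: [0.66, 0.253, 0.66, -0.253]
force: [-1.6, -0.8, 2.1]
grip_width: 0.202
```

```bash
python3 - <<'E'
from h import *
q=capture('side'); im=cv2.cvtColor(q['pixels'],cv2.COLOR_RGB2BGR)
cv2.imwrite('pics/side28.png',cv2.resize(im[130:430,190:430],None,fx=2,fy=2,interpolation=cv2.INTER_CUBIC))
arc(np.array([609.7,-214.5]),2.6,9)
E
```

```text
r 74.2 a0 47.7 off -89.67
now [ 559.8 -269.4   34.4] yaw -42.0 grip 0.205 t 36.9 F [-0.4  0.1  2.4]
[0.0, 0.03, -0.65, 1.0]
[0.0, 0.12, -1.29, 2.01]
[0.0, 0.27, -1.92, 3.01]
[0.0, 0.46, -2.54, 4.01]
[0.0, 0.72, -3.14, 5.01]
[0.0, 1.02, -3.71, 6.02]
[0.0, 1.37, -4.26, 7.02]
[0.0, 1.77, -4.77, 8.02]
[0.0, 2.22, -5.25, 9.02]
```

View pics/side28.png

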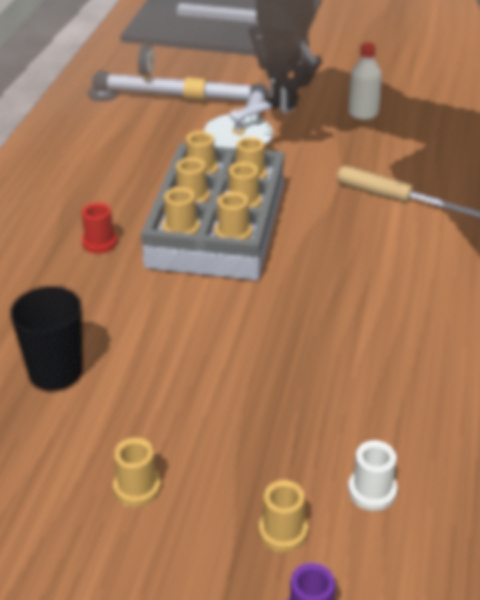

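Everything still stands. It has blown for over 7 s; now I shut the valve, let go and rise.

Call:
send_rows(
  rows="0 0 0.03 -0.65 1;0 0 0.12 -1.29 2;0 0 0.27 -1.92 3;0 0 0.46 -2.54 4;0 0 0.72 -3.14 5;0 0 1.02 -3.71 6;0 0 1.37 -4.26 7;0 0 1.77 -4.77 8;0 0 2.22 -5.25 9.1;0 0 2.22 -5.25 9.1;0 0 2.22 -5.25 9.1;0 0 2.22 -5.25 9.1",
)

```text
time_s: 38.1
eef_pos: [534.8, -217.4, 34.4]
ee_rot: [0.511, 0.488, 0.512, -0.489]
force: [-6.4, 1.4, 5.4]
grip_width: 0.201
```

Call:
send_rows(
  rows="0.45 0 0 0 0;0.45 0 0 0 0;0.45 0 0 0 0;0.45 0 0 0 0;0.45 -4 0 0 0;0.45 -8 0 0 0;0.45 -12 0 0 0;0.45 -16 0 0 0;0.45 -16 0 0 0;0.45 -16 0 0 0",
)

```text
time_s: 39.1
eef_pos: [535.6, -217.8, 194.6]
ee_rot: [0.511, 0.489, 0.511, -0.489]
force: [-0.4, -0.5, -0.5]
grip_width: 0.449
```

```bash
python3 - <<'E'
from h import *
p=capture('wrist'); save(p,'w29'); plan([]); s=ctrl.sense()
a=wz(p,s,(316,125),86)
q=capture('side'); save(q,'side29'); q=capture('top'); save(q,'top29')
E
```

```text
now [ 535.2 -217.5  193.4] yaw -87.5 grip 0.447 t 39.1 F [0.2 0.7 0.1]
```

View pics/w29.png

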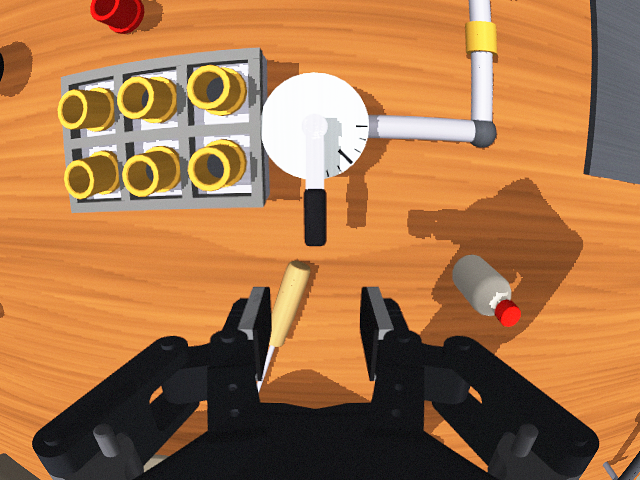

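View pics/top29.png

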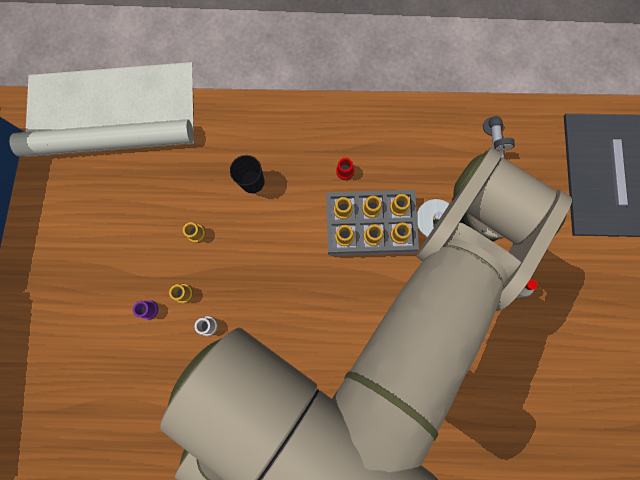

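```bash
python3 - <<'E'
from h import *
s=ctrl.sense(); p=capture('wrist'); g=p['pixels'].astype(int).sum(2)
m=(g<90)[185:250,290:345]; ys,xs=np.nonzero(m); c=(xs.mean()+290,ys.mean()+185); print(c)
vx=np.polyfit(ys,xs,1); print(vx[0])
a=wz(p,s,(xs.mean()+290-vx[0]*20,c[1]-20),86);b=wz(p,s,(xs.mean()+290+vx[0]*20,c[1]+20),86);d=b-a
print('lever world',np.degrees(np.arctan2(-d[1],-d[0])),'valve approx',np.degrees(np.arctan2(-d[1],-d[0]))-3.2, 'sleeve',wz(p,s,c,86))
print(ctrl.sense()['dq'])
workorder.finish_job()
E
```

```text
(np.float64(317.68529411764706), np.float64(214.71176470588236))
0.03159749209450373
lever world 4.367686451741133 valve approx 1.1676864517411332 sleeve [ 539.72260409 -220.98750752   86.        ]
[-0.00158085 -0.00058635 -0.0070484  -0.00101835  0.00429619  0.00012378]
the job is handed in; nothing more can be done
```

The job is done and handed in after about 39 s of robot time; the hand-in gives no verdict. I shut the valve, filled the empty pockets 5, 1 and 2 with three spares from the bench, and opened the valve to the 45° mark. It blew for about 7 s with the lever let go for most of that time, and then I shut it again.

**Last checks**
- **Pockets:** all six hold an upright bush. Bush tops measured with the wrist camera lay within about 6 mm of the pocket middles.
- **Leftover spares:** before the valve was opened I measured the two leftover spares standing on the bench. The last pictures show them in the same places.
- **Valve:** the lever measured about 1° from shut. At half open it lay on the long mark, with the other marks even on both sides.
- **Bystanders:** the cup, oil bottle, screwdriver and red look-alike look unmoved in the pictures. I compared these by eye and did not measure them.
- **Robot:** the gripper is clear of everything, with the tool point at z ≈ 193 mm.

**What disagreed**
- **Fingertips:** they sit about 25–28 mm behind the stated tool point. The first grip on the lever closed on nothing just above the sleeve, without any contact force. I confirmed the offset in the side and wrist views and allowed for it from then on.
- **Bench height:** the fixed cameras placed the bench about 4–5 mm too low, so I aimed using the wrist camera.

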